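# Stack plaster moulds under the pressing plate and open the extraction gate

### The job

First slide the bench extractor's gate open by one click, from shut to its middle (half-open) stop, then lift the steel pressing plate off the pile and lay it flat on the bench. With the gate left at that stop, stack every loose plaster mould slab squarely on the pile, the same way round and edges lined up to within a centimetre, lowering each gently until it touches and never dropping it or ramming the pile, then lay the pressing plate squarely back on top. Finally slide the gate on to its last stop, fully open, so that the pile dries in the draught, and leave the pot and the jar at the back where they are.

Things in the scene. Friction and masses are not known exactly. Their poses are not given: they have to be found in the camera images.
- gate (a joint): the extractor's steel slide gate: 0 = shut (the start), grows along the extractor's +x; 0.050 = middle stop (port half open), 0.100 = last stop (fully open). A spring detent pulls it into the nearest stop and holds it there to about 2 mm when let go; pushing it to the next stop takes up to about 15 N, until the spring takes over halfway.
- gate_fin (a point): middle of the top edge of the black upright fin on the slide gate; moves with it, axes like the extractor's. The fin is 14 mm thick (along x, the sliding direction), 50 mm wide (y), stands 42 mm above the gate plate, its top 108 mm above the bench. Can be pinched from above, one finger before and one behind it along x.
- extractor: fixed grey extractor box 250 mm (x) by 150 mm (y) by 74 mm high, round 74 mm port in its top under the slide gate, aluminium rail along each side, short pipe bend 54 mm thick at its +x end (to 202 mm from the origin). Origin: centre of its underside. The gate slides along its +x: away from the robot, within 0.3 rad of yaw. It stands on the left or the right.
- pile: fixed pile of mould slabs already there, same outline as the loose slabs (116 mm along x, 92 mm along y, same notches). Origin: on its vertical middle line, z up; the origin's height tells nothing: the pile's top face is 20 to 70 mm above the bench, not told, to be felt or seen.
- press: steel pressing plate 120 mm (x) by 90 mm (y) by 6 mm, 0.5 kg, with a wooden bar grip in the middle on top: 70 mm long (x), 14 mm thick (y), its top 44 mm above the underside. Origin: centre of the underside; z up. It starts on top of the pile.
- slab1: loose plaster mould slab lying flat, 116 mm long (x), 92 mm wide (y), flat top; thickness 25 to 37 mm, differs from slab to slab, not told. Halfway along each long side is a finger notch 52 mm long, 18 mm deep, leaving a waist 56 mm wide (along y) to grip across. Origin: centre of the underside, z up. 0.2 to 0.55 kg. Two or three of slabs 1 to 4 are present.
- slab2: loose plaster mould slab lying flat, 116 mm long (x), 92 mm wide (y), flat top; thickness 25 to 37 mm, differs from slab to slab, not told. Halfway along each long side is a finger notch 52 mm long, 18 mm deep, leaving a waist 56 mm wide (along y) to grip across. Origin: centre of the underside, z up. 0.2 to 0.55 kg. Two or three of slabs 1 to 4 are present.
- slab3: loose plaster mould slab lying flat, 116 mm long (x), 92 mm wide (y), flat top; thickness 25 to 37 mm, differs from slab to slab, not told. Halfway along each long side is a finger notch 52 mm long, 18 mm deep, leaving a waist 56 mm wide (along y) to grip across. Origin: centre of the underside, z up. 0.2 to 0.55 kg. Two or three of slabs 1 to 4 are present.
- slab4: loose plaster mould slab lying flat, 116 mm long (x), 92 mm wide (y), flat top; thickness 25 to 37 mm, differs from slab to slab, not told. Halfway along each long side is a finger notch 52 mm long, 18 mm deep, leaving a waist 56 mm wide (along y) to grip across. Origin: centre of the underside, z up. 0.2 to 0.55 kg. Two or three of slabs 1 to 4 are present.
- brush_pot: bystander: white plastic pot with brushes, 84 mm across, 190 mm high, at the back; origin: centre of its underside
- bottle: bystander: white jar with black lid, 66 mm across, 150 mm high, at the back; origin: centre of its underside
Things that resemble listed ones, but are neither listed nor needed, are in the scene too. Leave any blue or red look-alike of the slab4 alone.

How it is judged (in metres and radians):
On the way, in this order (a step that is already met when the one before it is completed fails the run):
1. the gate rests at its middle stop (50 mm, within 5 mm) (value of joint gate between 0.045 and 0.055 m), for 0.3 s.
2. the pressing plate lies flat on the bench beside the pile (height (world z) of press below 0.008 m and angle between press's own z axis and vertical below 0.06 rad), for 0.3 s.
3. all slabs squarely on the pile with the plate on top, the gate still at its middle stop (all of step 1 and x of slab1 in the frame of pile between -0.012 and 0.012 m and y of slab1 in the frame of pile between -0.012 and 0.012 m and angle between the x axis of each of slab1, slab2, slab3, slab4, press and the x axis of pile, either way round below 0.14 rad and angle between each of slab1, slab2, slab3, slab4, press's own z axis and vertical below 0.06 rad and linear speed of each of slab1, slab2, slab3, slab4, press below 0.02 m/s and z of press in the frame of slab1 above 0.02 m and x of slab2 in the frame of pile between -0.012 and 0.012 m and y of slab2 in the frame of pile between -0.012 and 0.012 m and z of press in the frame of slab2 above 0.02 m and x of slab3 in the frame of pile between -0.012 and 0.012 m and y of slab3 in the frame of pile between -0.012 and 0.012 m and z of press in the frame of slab3 above 0.02 m and x of slab4 in the frame of pile between -0.012 and 0.012 m and y of slab4 in the frame of pile between -0.012 and 0.012 m and z of press in the frame of slab4 above 0.02 m and x of press in the frame of pile between -0.012 and 0.012 m and y of press in the frame of pile between -0.012 and 0.012 m), for 0.3 s.
At the end, for the whole second after the job is handed in: The gate is at its last stop (within 5 mm); every slab present lies flat on the pile, its centre within 12 mm of the pile's middle line along the pile's x and y and its long side within 0.14 rad of the pile's; the pressing plate lies likewise, above all the slabs; all at rest (value of joint gate above 0.095 m and x of slab1 in the frame of pile between -0.012 and 0.012 m and y of slab1 in the frame of pile between -0.012 and 0.012 m and angle between the x axis of each of slab1, slab2, slab3, slab4, press and the x axis of pile, either way round below 0.14 rad and angle between each of slab1, slab2, slab3, slab4, press's own z axis and vertical below 0.06 rad and linear speed of each of slab1, slab2, slab3, slab4, press below 0.02 m/s and z of press in the frame of slab1 above 0.02 m and x of slab2 in the frame of pile between -0.012 and 0.012 m and y of slab2 in the frame of pile between -0.012 and 0.012 m and z of press in the frame of slab2 above 0.02 m and x of slab3 in the frame of pile between -0.012 and 0.012 m and y of slab3 in the frame of pile between -0.012 and 0.012 m and z of press in the frame of slab3 above 0.02 m and x of slab4 in the frame of pile between -0.012 and 0.012 m and y of slab4 in the frame of pile between -0.012 and 0.012 m and z of press in the frame of slab4 above 0.02 m and x of press in the frame of pile between -0.012 and 0.012 m and y of press in the frame of pile between -0.012 and 0.012 m); the robot touches nothing.
It fails at once if the pile is struck or pressed with more than 80 N (a dropped slab or plate, or a rammed one) (contact force between pile and anything else above 80 N).
It fails at once if the brush pot at the back is moved more than 30 mm (distance of brush_pot from where it was at the start of the episode above 0.03 m).
It fails at once if the jar at the back is moved more than 30 mm (distance of bottle from where it was at the start of the episode above 0.03 m).
Of slab1, slab2, slab3, slab4 only 2 to 3 are there at a start; the rules pass over those that are not, and their reading is None.
At some moment in a run one of slab1, slab2, slab3, slab4, press may be knocked a few centimetres aside while the robot is not near it.
It also fails if it takes over 210 s, if anything falls off the work surface, if the arm or the gripper's body presses on something with over 40 N, if the wrist force passes 120 N, or if a joint passes its speed limit or range.

### The arm

A 6-joint arm with a two-finger parallel gripper is mounted at the origin on the work surface. World frame = base frame: x ahead of the robot, y to its left, z up, the work surface at z = 0. Lengths are in mm, angles in rad, forces in N, time in s.
With the tool pointing down it reaches from about 350 to 800 mm from the base axis. Payload 7.3 kg.
Tool frame: the origin (TCP) lies at the very end of the fingers, on their centre line; the grasp point (between the pads) lies 19 mm behind it (env.grip_point_offset is the distance from the TCP to the grasp point, in mm); z points along the fingers, y is the line along which they close (so a half turn about z gives the same grasp; the last joint's range is limited). The gripper opens to 85 mm and grips with 20 to 120 N. Pads are 22 mm wide; open, the fingers measure 114 mm over their backs; the gripper's body (76 mm by 85 mm) begins 54 mm behind the grasp point. The pads swing forward as they close: fully open they stand 13 mm farther back than shut.
Start: joints at [1.124, 0.342, 1.524, -0, 1.275, -0.146], TCP at [155.534, 501.451, 231.322] pointing down, gripper open.
Joint ranges: [-2.53, 2.53], [-0.77, 2.02], [0.04, 2.7], [-1, 4.14], [0.28, 2.66], [-3.11, 3.11]. Speed limits (rad/s): [2.57, 2.57, 3.14, 3.14, 3.14, 3.14].

### API

Orientations are given as a 3x3 rotation matrix whose columns are the frame's x, y, z axes.
In Python, from cell import env gives the robot as it stands.
- The arm moves only by the tool carry_out, never from a script. Its argument "plan" is a list of rows, each an object of numbers: "dx", "dy", "dz": the shift along the tool's x, y, z in cm; "twist": the turn about the tool's z in rad. In form: [{"dx": .., "dy": .., "dz": .., "twist": ..}, ...]. A call has 1 to 10 rows; each row shifts and turns the commanded pose from where the row before left it, along the tool's axes as they then stand; what a row does not reach is not made up. A row lasts 1/12 s, in which the tool goes at most 41.7 mm and 7.16 degrees, less where a joint would pass 70% of its speed; a pose out of reach is approached as far as the arm can. A call is refused whole if a number of a shift passes 4.17 or a number of a turn 0.125, either way. A call with a gripper value outside its range is refused whole. "jaw" is the closure, from -1 (fully open) to 1 (shut), set as the call begins (left out, the last holds). The fingers move at their own pace and stop on an object; the grip force is fixed at half the most. Time passes only in rows, so rows that do not move let the fingers close. It gives the time, the measured TCP pose, the force, the opening and the grip force at its end, in the units of the state.
- env.get_state(): the state, without advancing time (a new reading comes with each control period).
- env.read_camera(name): name is "side" or "top"; returns a dict with "image" (480x640x3 uint8, red, green, blue), "depth" (480x640 float32, mm along the optical axis (not along the pixel's ray), 0 where there is no reading), "fx", "fy", "cx", "cy" (pixels), "position" and "attitude" of the camera in the world. Camera axes: x right, y down, z forward; pixel columns grow to the right and rows downward; lengths in mm; the calibration is good to about 2 mm. A picture is of the moment at which its call begins.
- env.finish_job(): hands the job in; it is judged then, once.
The state is a dict: "t": time; "qpos": joint angles; "qvel": joint speeds; "joint_efforts": joint torques, N m; "ee_pos": TCP position; "eef_rot": TCP orientation; "wrist_force": force on the tool from outside, world axes, zero at the start; "moment": the same for the moment, N m; "opening": finger opening in mm; "grip_force": force on a finger pad.
Only numpy, scipy, OpenCV 4.12 (cv2) and the standard library are available. Lean on these libraries where they do the work, as an engineer would, in place of code of your own. Each camera call takes 0.05 s, during which the arm holds its last target. There are 200 camera calls.

## Working session

There is one attempt and no reset: what is moved stays moved. The work goes in short steps, Python scripts to look and compute and a tool call to move; the robot and the scene stay as the last step left them, time stands still between calls to the robot, and variables do not carry over. Pictures are saved under pics/ and viewed, at most 14 in all, crops included, and the job is handed in when it is done.

Besides the shell and the picture viewer there is one more tool, called after "Request:" as a command line: name --argument value ..., lists and objects as JSON in quotes. carry_out: Moves the arm, as the interface text tells. Its arguments: {"type":"object","properties":{"plan":{"type":"array"},"jaw":{"type":"number"}},"required":["plan"]}

```bash
mkdir -p pics; cat > h.py <<'E'
import numpy as np, cv2
from cell import env
def shot(n,save=None):
    c=env.read_camera(n)
    if save: cv2.imwrite('pics/'+save,c['image'][:,:,::-1])
    return c
def cloud(c):
    d=c['depth'];v,u=np.indices(d.shape)
    P=np.stack([(u-c['cx'])/c['fx']*d,(v-c['cy'])/c['fy']*d,d],-1)
    return P@np.array(c['attitude']).T+np.array(c['position'])
E
python3 - <<'E'
from h import *
s=env.get_state();print({k:np.round(v,3).tolist() for k,v in s.items()})
for n in('top','side'):
    c=shot(n,n+'0.png');np.savez(n+'0.npz',P=cloud(c),d=c['depth'])
    print(n,c['position'],np.round(c['attitude'],3).tolist(),c['fx'])
E
```

```text
{'t': 0.0, 'qpos': [1.124, 0.343, 1.525, 0.0, 1.275, -0.146], 'qvel': [-0.0, -0.001, -0.001, -0.0, -0.001, 0.001], 'joint_efforts': [-0.0, -43.368, -24.601, -0.0, 0.008, -0.0], 'ee_pos': [155.316, 501.057, 230.625], 'eef_rot': [[-0.955, 0.296, -0.001], [0.296, 0.955, -0.001], [0.0, -0.002, -1.0]], 'wrist_force': [-0.962, -0.732, 0.096], 'moment': [0.011, 0.042, -0.013], 'grip_force': 0.0, 'opening': 85.461}
top [318.02630792 -12.42907262 978.7831872 ] [[-0.003, -0.978, 0.209], [-1.0, 0.004, 0.005], [-0.006, -0.209, -0.978]] 454.50011837231233
side [  38.10559703 -968.65286193  998.6162908 ] [[0.894, -0.311, 0.324], [-0.448, -0.58, 0.68], [-0.023, -0.753, -0.657]] 552.485595120717
```

View pics/top0.png

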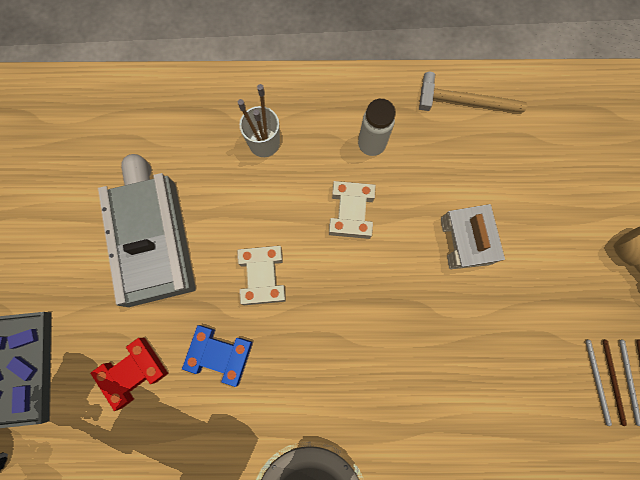

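View pics/side0.png

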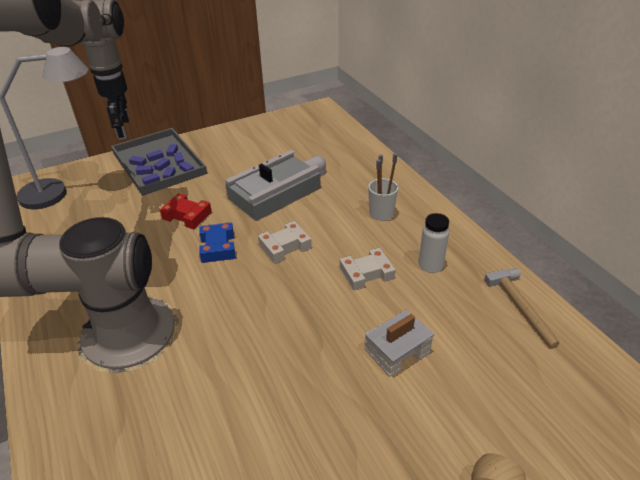

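Two loose white slabs, at top-view pixels (261,275) and (352,209). The pile with the plate is at (473,236) and the gate fin at (139,246). The blue one (217,355) and the red one (130,373) are look-alikes and will be left alone. Next I measure the top faces.

```bash
cat >> h.py <<'E'
def rect(xy):
    (c,(w,h),a)=cv2.minAreaRect(xy.astype(np.float32))
    a=np.radians(a)
    if h>w: w,h=h,w;a+=np.pi/2
    a=(a+np.pi/2)%np.pi-np.pi/2
    return np.round([*c,w,h],1).tolist(),round(a,3)
def region(c,box,zlo,zhi,col=None):
    P=cloud(c);u0,u1,v0,v1=box;I=c['image'].astype(int)
    m=np.zeros(P.shape[:2],bool);m[v0:v1,u0:u1]=1
    m&=(P[...,2]>zlo)&(P[...,2]<zhi)
    if col: m&=col(I)
    return P[m],m
E
python3 - <<'E'
from h import *
c=shot('top');P=cloud(c)
for n,b in dict(slabA=(230,292,238,312),slabB=(322,384,174,245)).items():
    p,m=region(c,b,12,50); zt=np.percentile(p[:,2],80); q=p[abs(p[:,2]-zt)<4]
    print(n,len(q),zt,np.std(q[:,2]),rect(q[:,:2]),q.mean(0))
p,m=region(c,(436,512,195,280),15,150)
h,e=np.histogram(p[:,2],bins=np.arange(15,150,4));print(list(zip(e[:-1],h)))
fin,m=region(c,(115,165,232,262),90,125);print('fin',len(fin),rect(fin[:,:2]),np.percentile(fin[:,2],[5,50,95]))
h,e=np.histogram(fin[:,2],bins=np.arange(90,125,3));print(h)
# extractor
p,m=region(c,(90,200,165,310),35,100);h,e=np.histogram(p[:,2],bins=np.arange(35,100,4));print(list(zip(e[:-1],h)))
print('ext',rect(p[:,:2]))
# bench z
print('bench',[np.round(P[v,u],1).tolist() for v,u in ((330,320),(220,410),(300,440),(220,225))])
for u,v in ((132,248),(153,247),(473,236)): print(np.round(P[v,u],1))
E
python3 - <<'E'
import cv2
a=cv2.imread('pics/top0.png')
x=cv2.resize(a[150:310,90:200],None,fx=3.6,fy=3.6,interpolation=cv2.INTER_CUBIC);y=cv2.resize(a[190:286,430:520],None,fx=4,fy=6*0.6667,interpolation=cv2.INTER_CUBIC)
import numpy as np
H=max(x.shape[0],y.shape[0]);f=lambda i:cv2.copyMakeBorder(i,0,H-i.shape[0],0,0,cv2.BORDER_CONSTANT)
cv2.imwrite('pics/crop1.png',np.hstack([f(x),f(y)]))
E
```

```text
slabA 1879 38.75804620939859 1.4859258097198564 ([448.6, 102.6, 115.9, 92.0], np.float64(0.083)) [447.95688595 102.65275511  37.57876212]
slabB 1728 34.62406920955823 1.5068325884939446 ([592.9, -92.2, 116.3, 91.7], np.float64(-0.099)) [591.61310285 -91.92284157  33.47686093]
[(np.int64(15), np.int64(35)), (np.int64(19), np.int64(30)), (np.int64(23), np.int64(25)), (np.int64(27), np.int64(28)), (np.int64(31), np.int64(27)), (np.int64(35), np.int64(18)), (np.int64(39), np.int64(30)), (np.int64(43), np.int64(20)), (np.int64(47), np.int64(17)), (np.int64(51), np.int64(38)), (np.int64(55), np.int64(77)), (np.int64(59), np.int64(949)), (np.int64(63), np.int64(1075)), (np.int64(67), np.int64(37)), (np.int64(71), np.int64(27)), (np.int64(75), np.int64(25)), (np.int64(79), np.int64(31)), (np.int64(83), np.int64(30)), (np.int64(87), np.int64(21)), (np.int64(91), np.int64(33)), (np.int64(95), np.int64(46)), (np.int64(99), np.int64(198)), (np.int64(103), np.int64(25)), (np.int64(107), np.int64(0)), (np.int64(111), np.int64(0)), (np.int64(115), np.int64(0)), (np.int64(119), np.int64(0)), (np.int
[... 311 characters left out ...]
int64(35), np.int64(88)), (np.int64(39), np.int64(107)), (np.int64(43), np.int64(110)), (np.int64(47), np.int64(130)), (np.int64(51), np.int64(270)), (np.int64(55), np.int64(2514)), (np.int64(59), np.int64(1445)), (np.int64(63), np.int64(1551)), (np.int64(67), np.int64(604)), (np.int64(71), np.int64(1423)), (np.int64(75), np.int64(766)), (np.int64(79), np.int64(27)), (np.int64(83), np.int64(13)), (np.int64(87), np.int64(14)), (np.int64(91), np.int64(19)), (np.int64(95), np.int64(19))]
ext ([546.4, 352.2, 300.8, 150.5], np.float64(0.237))
bench [[334.1, -20.9, -0.1], [572.6, -221.9, 2.2], [396.1, -277.4, 2.1], [575.2, 189.0, 0.0]]
[490.9 346.6 108.9]
[498.7 316.4  79.3]
[ 522.  -336.8   63.2]
```

View pics/crop1.png

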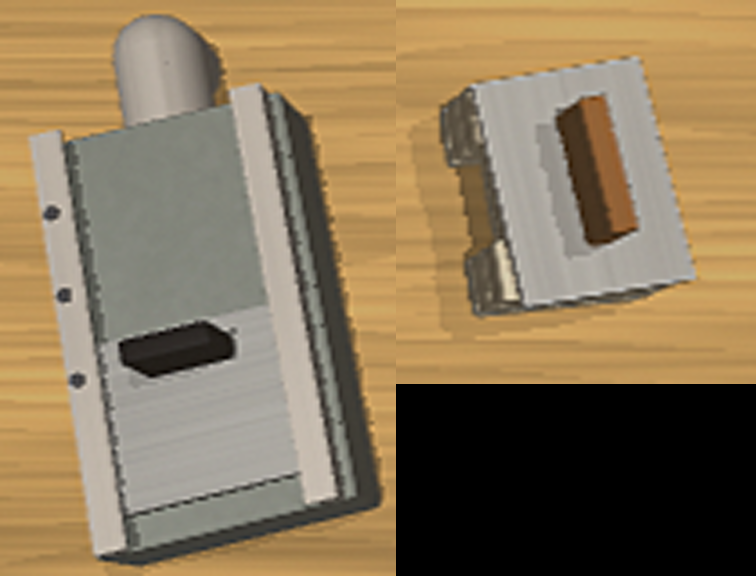

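```bash
cat >> h.py <<'E'
def go(x,y,z,yaw=None,off=0):
    """print twist then tool-frame cm to bring TCP there; yaw = world angle of tool y (mod pi)"""
    s=env.get_state();R=np.array(s['eef_rot']);p=np.array(s['ee_pos'])
    y0=np.arctan2(R[1,1],R[0,1]);tw=0
    if yaw is not None: tw=-((yaw-y0+np.pi/2)%np.pi-np.pi/2)
    a=y0-tw;Y=np.array([np.cos(a),np.sin(a)]);X=np.array([-Y[1],Y[0]])
    Z=R[:,2];d=np.array([x,y,z])-p
    # tool x = y cross z (z down)
    X=np.cross([*Y,0],[0,0,-1])
    print('pos',np.round(p,1),'yaw',round(y0,3),'q6',round(s['qpos'][5],2),'F',np.round(s['wrist_force'],1),'open',round(s['opening'],1),'t',round(s['t'],2))
    print('twist %.3f dx %.2f dy %.2f dz %.2f'%(tw,d@X/10,(d[:2]@Y)/10,-d[2]/10))
E
python3 - <<'E'
from h import *
c=shot('top')
fin,m=region(c,(115,165,232,262),104,125);print('fin',rect(fin[:,:2]),fin.mean(0))
bar,m=region(c,(436,512,195,280),97,110);print('bar',len(bar),rect(bar[:,:2]),bar.mean(0))
pl,m=region(c,(436,512,195,280),58,68);print('plate',rect(pl[:,:2]),np.median(pl[:,2]))
pb,m=region(c,(436,512,195,280),15,50);print('pileside',np.cov(pb[:,:2].T).tolist())
ex,m=region(c,(90,200,165,310),68,80);print('rails',rect(ex[:,:2]))
s2=shot('side');P=cloud(s2)
q=P[(P[...,2]>12)&(P[...,2]<50)&(P[...,0]>440)&(P[...,0]<620)&(P[...,1]<-240)&(P[...,1]>-430)]
print('pile side pts',len(q),rect(q[:,:2]))
go(*[498,341],200,0.24)
E
```

```text
fin ([497.6, 341.3, 50.8, 14.6], np.float64(-1.317)) [497.54321563 340.11437615 107.49023206]
bar 249 ([525.0, -343.8, 69.3, 15.5], np.float64(0.173)) [ 524.38255621 -343.33385984  100.84772039]
plate ([524.7, -341.7, 121.1, 96.3], np.float64(0.145)) 63.12047448959038
pileside [[1779.2110469628574, 615.3811360353002], [615.3811360353002, 748.0574253765574]]
rails ([522.4, 347.4, 251.2, 138.1], np.float64(0.243))
pile side pts 580 ([502.2, -372.0, 145.9, 74.4], np.float64(-0.569))
pos [155.4 501.3 231. ] yaw 1.27 q6 -0.15 F [-0.2 -0.4 -0.7] open 85.4 t 0.25
twist 1.030 dx -23.71 dy 29.46 dz 3.10
```

Request:
carry_out --plan '[{"twist":0.114},{"twist":0.114},{"twist":0.114},{"twist":0.114},{"twist":0.114},{"twist":0.114},{"twist":0.114},{"twist":0.114},{"twist":0.113}]' --jaw -1

```text
invalid input
```

Request:
carry_out --plan '[{"dx":-2.4,"dy":3},{"dx":-2.4,"dy":3},{"dx":-2.4,"dy":3},{"dx":-2.4,"dy":3},{"dx":-2.4,"dy":3},{"dx":-2.4,"dy":3},{"dx":-2.4,"dy":3},{"dx":-2.4,"dy":3},{"dx":-2.4,"dy":3},{"dx":-2.1,"dy":2.4}]'

```text
invalid input
```

```bash
python3 -c "
from h import *
go(497.6,341,84,0.245)"
```

```text
pos [155.4 501.3 231. ] yaw 1.27 q6 -0.15 F [-0.2 -0.4 -0.7] open 85.4 t 0.25
twist 1.025 dx -23.85 dy 29.31 dz 14.70
```

Request:
carry_out --plan '[{"dx":0,"dy":0,"dz":0,"twist":0.114},{"dx":0,"dy":0,"dz":0,"twist":0.114},{"dx":0,"dy":0,"dz":0,"twist":0.114},{"dx":0,"dy":0,"dz":0,"twist":0.114},{"dx":0,"dy":0,"dz":0,"twist":0.114},{"dx":0,"dy":0,"dz":0,"twist":0.114},{"dx":0,"dy":0,"dz":0,"twist":0.114},{"dx":0,"dy":0,"dz":0,"twist":0.114},{"dx":0,"dy":0,"dz":0,"twist":0.113}]' --jaw -1

```text
t: 1.0
ee_pos: [155.5, 501.4, 231.2]
eef_rot: [[-0.237, 0.971, -0.0], [0.971, 0.237, -0.0], [-0.0, -0.0, -1.0]]
wrist_force: [-0.2, -0.6, 0.6]
opening: 85.4
grip_force: 0.0
```

Request:
carry_out --plan '[{"dx":-2.4,"dy":2.9,"dz":0,"twist":0},{"dx":-2.4,"dy":3,"dz":0,"twist":0},{"dx":-2.4,"dy":3,"dz":0,"twist":0},{"dx":-2.4,"dy":3,"dz":0,"twist":0},{"dx":-2.4,"dy":3,"dz":0,"twist":0},{"dx":-2.4,"dy":3,"dz":0,"twist":0},{"dx":-2.4,"dy":3,"dz":0,"twist":0},{"dx":-2.4,"dy":3,"dz":0,"twist":0},{"dx":-2.4,"dy":3,"dz":0,"twist":0},{"dx":-2.2,"dy":2.4,"dz":0,"twist":0}]'

```text
t: 1.83
ee_pos: [499.8, 340.2, 231.1]
eef_rot: [[-0.242, 0.97, 0.0], [0.97, 0.242, -0.0], [-0.0, 0.0, -1.0]]
wrist_force: [-0.2, 0.8, -0.9]
opening: 85.3
grip_force: 0.0
```

```bash
python3 -c "
from h import *
go(497.6,341,84,0.245)"
```

```text
pos [499.8 340.2 231.1] yaw 0.244 q6 0.23 F [-0.2  0.8 -0.9] open 85.3 t 1.83
twist -0.001 dx 0.13 dy -0.19 dz 14.71
```

Request:
carry_out --plan '[{"dx":0.1,"dy":-0.2,"dz":2.9,"twist":0},{"dx":0,"dy":0,"dz":3,"twist":0},{"dx":0,"dy":0,"dz":3,"twist":0},{"dx":0,"dy":0,"dz":3,"twist":0},{"dx":0,"dy":0,"dz":2.5,"twist":0},{"dx":0,"dy":0,"dz":0,"twist":0}]'

```text
t: 2.33
ee_pos: [492.3, 340.4, 81.8]
eef_rot: [[-0.242, 0.97, -0.009], [0.97, 0.242, -0.005], [-0.002, -0.01, -1.0]]
wrist_force: [-1.1, 0.9, 0.1]
opening: 85.4
grip_force: 0.0
```

Request:
carry_out --plan '[{"dx":0,"dy":0,"dz":0,"twist":0},{"dx":0,"dy":0,"dz":0,"twist":0},{"dx":0,"dy":0,"dz":0,"twist":0},{"dx":0,"dy":0,"dz":0,"twist":0},{"dx":0,"dy":0,"dz":0,"twist":0},{"dx":0,"dy":0,"dz":0,"twist":0},{"dx":0,"dy":0,"dz":0,"twist":0},{"dx":0,"dy":0,"dz":0,"twist":0}]' --jaw 1

```text
t: 3.0
ee_pos: [498.1, 343.0, 89.0]
eef_rot: [[-0.242, 0.97, 0.007], [0.97, 0.242, 0.003], [0.001, 0.007, -1.0]]
wrist_force: [7.1, 2.5, 0.9]
opening: 12.9
grip_force: 61.3
```

Request:
carry_out --plan '[{"dx":0,"dy":0.5,"dz":0,"twist":0},{"dx":0,"dy":0.5,"dz":0,"twist":0},{"dx":0,"dy":0.5,"dz":0,"twist":0},{"dx":0,"dy":0.5,"dz":0,"twist":0},{"dx":0,"dy":0.5,"dz":0,"twist":0},{"dx":0,"dy":0.5,"dz":0,"twist":0},{"dx":0,"dy":0.5,"dz":0,"twist":0},{"dx":0,"dy":0.5,"dz":0,"twist":0},{"dx":0,"dy":0.5,"dz":0,"twist":0},{"dx":0,"dy":0.5,"dz":0,"twist":0}]'

```text
t: 3.83
ee_pos: [546.1, 354.9, 89.0]
eef_rot: [[-0.242, 0.97, 0.005], [0.97, 0.242, 0.002], [0.001, 0.005, -1.0]]
wrist_force: [5.8, 0.5, 5.5]
opening: 12.6
grip_force: 61.8
```

Request:
carry_out --plan '[{"dx":0,"dy":0,"dz":0,"twist":0},{"dx":0,"dy":0,"dz":0,"twist":0},{"dx":0,"dy":0,"dz":0,"twist":0},{"dx":0,"dy":0,"dz":0,"twist":0}]'

```text
t: 4.17
ee_pos: [546.3, 354.9, 89.0]
eef_rot: [[-0.242, 0.97, 0.006], [0.97, 0.242, 0.002], [0.001, 0.006, -1.0]]
wrist_force: [7.0, 1.2, 4.7]
opening: 12.6
grip_force: 61.8
```

Moved ~50 mm. Open and rise, then verify the fin.

Request:
carry_out --plan '[{"dx":0,"dy":0,"dz":0,"twist":0},{"dx":0,"dy":0,"dz":0,"twist":0},{"dx":0,"dy":0,"dz":0,"twist":0},{"dx":0,"dy":0,"dz":0,"twist":0},{"dx":0,"dy":0,"dz":0,"twist":0},{"dx":0,"dy":0,"dz":0,"twist":0},{"dx":0,"dy":0,"dz":0,"twist":0}]' --jaw -1

```text
t: 4.75
ee_pos: [543.7, 354.2, 87.2]
eef_rot: [[-0.243, 0.97, -0.0], [0.97, 0.243, -0.0], [0.0, -0.0, -1.0]]
wrist_force: [-0.5, -1.1, -0.1]
opening: 85.7
grip_force: 0.0
```

Request:
carry_out --plan '[{"dx":0,"dy":0,"dz":-2,"twist":0},{"dx":0,"dy":0,"dz":-3,"twist":0},{"dx":0,"dy":0,"dz":-3,"twist":0},{"dx":0,"dy":0,"dz":-3,"twist":0},{"dx":0,"dy":0,"dz":-3,"twist":0},{"dx":-3,"dy":-3,"dz":0,"twist":0},{"dx":-3,"dy":-3,"dz":0,"twist":0},{"dx":-3,"dy":-3,"dz":0,"twist":0},{"dx":-3,"dy":0,"dz":0,"twist":0}]'

```text
t: 5.5
ee_pos: [481.3, 216.3, 227.0]
eef_rot: [[-0.244, 0.97, -0.005], [0.97, 0.244, -0.001], [0.0, -0.005, -1.0]]
wrist_force: [1.3, 0.6, -0.0]
opening: 85.3
grip_force: 0.0
```

```bash
python3 -c "
from h import *
c=shot('top','top1.png')
fin,m=region(c,(100,180,180,262),104,125);print('fin',len(fin),rect(fin[:,:2]))
bar,m=region(c,(436,512,195,280),97,110);print('bar',rect(bar[:,:2]))
go(524.7,-343.5,200,0.16+np.pi/2)"
```

```text
fin 0 ([0.0, 0.0, 0.0, 0.0], np.float64(0.0))
bar ([524.8, -343.6, 69.5, 15.2], np.float64(0.164))
pos [485.5 212.1 227.6] yaw 0.244 q6 0.03 F [ 3.3 -3.3 -0. ] open 85.3 t 5.55
twist -1.487 dx 4.98 dy -55.47 dz 2.76
```

Request:
carry_out --plan '[{"dx":0,"dy":0,"dz":0,"twist":-0.124},{"dx":0,"dy":0,"dz":0,"twist":-0.124},{"dx":0,"dy":0,"dz":0,"twist":-0.124},{"dx":0,"dy":0,"dz":0,"twist":-0.124},{"dx":0,"dy":0,"dz":0,"twist":-0.124},{"dx":0,"dy":0,"dz":0,"twist":-0.124},{"dx":0,"dy":0,"dz":0,"twist":-0.124},{"dx":0,"dy":0,"dz":0,"twist":-0.124},{"dx":0,"dy":0,"dz":0,"twist":-0.124},{"dx":0,"dy":0,"dz":0,"twist":-0.124}]'

```text
t: 6.38
ee_pos: [486.9, 218.0, 227.4]
eef_rot: [[-0.997, 0.08, 0.0], [0.08, 0.997, 0.0], [-0.0, 0.0, -1.0]]
wrist_force: [0.7, 0.3, -0.0]
opening: 85.3
grip_force: 0.0
```

Request:
carry_out --plan '[{"dx":0,"dy":0,"dz":0,"twist":-0.124},{"dx":0,"dy":0,"dz":0,"twist":-0.123},{"dx":0.4,"dy":-4,"dz":0,"twist":0},{"dx":0.4,"dy":-4,"dz":0,"twist":0},{"dx":0.4,"dy":-4,"dz":0,"twist":0},{"dx":0.4,"dy":-4,"dz":0,"twist":0},{"dx":0.4,"dy":-4,"dz":0,"twist":0},{"dx":0.4,"dy":-4,"dz":0,"twist":0},{"dx":0.4,"dy":-4,"dz":0,"twist":0},{"dx":0.4,"dy":-4,"dz":0,"twist":0}]'

```text
t: 7.22
ee_pos: [506.5, -105.0, 227.6]
eef_rot: [[-0.987, -0.16, 0.001], [-0.16, 0.987, -0.0], [-0.001, -0.0, -1.0]]
wrist_force: [0.1, 0.9, -0.6]
opening: 85.4
grip_force: 0.0
```

Request:
carry_out --plan '[{"dx":0.4,"dy":-4,"dz":0,"twist":0},{"dx":0.4,"dy":-4,"dz":0,"twist":0},{"dx":0.4,"dy":-4,"dz":0,"twist":0},{"dx":0.4,"dy":-4,"dz":0,"twist":0},{"dx":0.4,"dy":-4,"dz":0,"twist":0},{"dx":0,"dy":-3,"dz":0,"twist":0},{"dx":0,"dy":0,"dz":0,"twist":0},{"dx":0,"dy":0,"dz":0,"twist":0}]'

```text
t: 7.88
ee_pos: [523.4, -334.8, 226.4]
eef_rot: [[-0.987, -0.158, -0.001], [-0.158, 0.987, 0.001], [0.0, 0.001, -1.0]]
wrist_force: [-0.1, 0.2, 0.3]
opening: 85.5
grip_force: 0.0
```

```bash
python3 -c "
from h import *
c=shot('top','top2.png')
fin,m=region(c,(100,180,180,262),104,125);print('fin',len(fin),rect(fin[:,:2]))
go(524.8,-343.5,84,0.165+np.pi/2)"
```

```text
fin 180 ([546.1, 352.6, 49.4, 14.3], np.float64(-1.33))
pos [ 523.5 -333.4  226.7] yaw 1.731 q6 -2.42 F [-0.1  0.2 -0.1] open 85.6 t 7.93
twist -0.005 dx 0.04 dy -1.02 dz 14.27
```

Request:
carry_out --plan '[{"dx":0,"dy":-1,"dz":0,"twist":0},{"dx":0,"dy":0,"dz":3,"twist":0},{"dx":0,"dy":0,"dz":3,"twist":0},{"dx":0,"dy":0,"dz":3,"twist":0},{"dx":0,"dy":0,"dz":3,"twist":0},{"dx":0,"dy":0,"dz":2,"twist":0},{"dx":0,"dy":0,"dz":1.5,"twist":0},{"dx":0,"dy":0,"dz":0,"twist":0},{"dx":0,"dy":0,"dz":0,"twist":0}]'

```text
t: 8.68
ee_pos: [525.6, -342.3, 72.2]
eef_rot: [[-0.987, -0.162, -0.001], [-0.162, 0.987, 0.001], [0.001, 0.001, -1.0]]
wrist_force: [0.2, -0.7, 0.2]
opening: 85.8
grip_force: 0.0
```

```bash
python3 -c "
from h import *
go(524.8,-343.5,71,0.165+np.pi/2)"
```

```text
pos [ 525.6 -342.3   72.2] yaw 1.733 q6 -2.43 F [ 0.2 -0.7  0.2] open 85.8 t 8.68
twist -0.002 dx 0.10 dy -0.10 dz 0.12
```

Request:
carry_out --plan '[{"dx":0.1,"dy":-0.1,"dz":0,"twist":0},{"dx":0,"dy":0,"dz":0,"twist":0},{"dx":0,"dy":0,"dz":0,"twist":0},{"dx":0,"dy":0,"dz":0,"twist":0},{"dx":0,"dy":0,"dz":0,"twist":0},{"dx":0,"dy":0,"dz":0,"twist":0},{"dx":0,"dy":0,"dz":0,"twist":0},{"dx":0,"dy":0,"dz":0,"twist":0}]' --jaw 1

```text
t: 9.35
ee_pos: [524.8, -344.5, 72.9]
eef_rot: [[-0.987, -0.16, 0.001], [-0.16, 0.987, -0.001], [-0.001, -0.001, -1.0]]
wrist_force: [-0.0, -0.7, 5.7]
opening: 13.1
grip_force: 60.2
```

Request:
carry_out --plan '[{"dx":0,"dy":0,"dz":-0.5,"twist":0},{"dx":0,"dy":0,"dz":-0.5,"twist":0},{"dx":0,"dy":0,"dz":-1,"twist":0},{"dx":0,"dy":0,"dz":-1,"twist":0},{"dx":0,"dy":0,"dz":-1,"twist":0},{"dx":0,"dy":0,"dz":0,"twist":0}]'

```text
t: 9.85
ee_pos: [525.7, -345.2, 115.3]
eef_rot: [[-0.987, -0.161, 0.004], [-0.161, 0.987, -0.003], [-0.003, -0.004, -1.0]]
wrist_force: [0.4, -0.4, -5.1]
opening: 13.4
grip_force: 58.9
```

```bash
python3 -c "
from h import *
go(400,-190,30)
c=shot('top','top3.png')
pb,m=region(c,(430,512,190,285),50,60);print(len(pb),rect(pb[:,:2]),np.median(pb[:,2]))
"
```

```text
pos [ 525.7 -345.2  115.3] yaw 1.732 q6 -2.43 F [ 0.4 -0.4 -5.1] open 13.4 t 9.85
twist 0.000 dx 9.92 dy 17.34 dz 8.53
359 ([520.7, -303.1, 116.8, 26.0], np.float64(0.178)) 56.770072294192346
```

Request:
carry_out --plan '[{"dx":1.6,"dy":2.9,"dz":0,"twist":0},{"dx":1.7,"dy":2.9,"dz":0,"twist":0},{"dx":1.7,"dy":2.9,"dz":0,"twist":0},{"dx":1.7,"dy":2.9,"dz":0,"twist":0},{"dx":1.7,"dy":2.9,"dz":0,"twist":0},{"dx":1.6,"dy":2.8,"dz":0,"twist":0},{"dx":0,"dy":0,"dz":3,"twist":0},{"dx":0,"dy":0,"dz":3,"twist":0},{"dx":0,"dy":0,"dz":1.5,"twist":0},{"dx":0,"dy":0,"dz":0,"twist":0}]'

```text
t: 10.73
ee_pos: [396.3, -188.2, 34.9]
eef_rot: [[-0.987, -0.161, -0.005], [-0.161, 0.987, 0.003], [0.004, 0.004, -1.0]]
wrist_force: [-0.7, 0.5, -4.9]
opening: 13.1
grip_force: 59.7
```

Request:
carry_out --plan '[{"dx":0,"dy":0,"dz":0.5,"twist":0},{"dx":0,"dy":0,"dz":0.3,"twist":0},{"dx":0,"dy":0,"dz":0.2,"twist":0},{"dx":0,"dy":0,"dz":0,"twist":0},{"dx":0,"dy":0,"dz":0,"twist":0}]'

```text
t: 11.15
ee_pos: [398.4, -189.8, 27.8]
eef_rot: [[-0.987, -0.16, 0.001], [-0.16, 0.987, -0.001], [-0.001, -0.001, -1.0]]
wrist_force: [0.7, -0.2, -4.2]
opening: 12.8
grip_force: 59.9
```

Underside should be at about 27.8−16.5 = 11 mm; lower further.

Request:
carry_out --plan '[{"dx":0,"dy":0,"dz":0.4,"twist":0},{"dx":0,"dy":0,"dz":0.2,"twist":0},{"dx":0,"dy":0,"dz":0.2,"twist":0},{"dx":0,"dy":0,"dz":0.1,"twist":0},{"dx":0,"dy":0,"dz":0,"twist":0},{"dx":0,"dy":0,"dz":0,"twist":0}]'

```text
t: 11.65
ee_pos: [398.1, -189.5, 18.2]
eef_rot: [[-0.987, -0.161, -0.0], [-0.161, 0.987, 0.0], [0.0, 0.0, -1.0]]
wrist_force: [-0.1, 0.3, -4.6]
opening: 12.9
grip_force: 59.9
```

Request:
carry_out --plan '[{"dx":0,"dy":0,"dz":0.1,"twist":0},{"dx":0,"dy":0,"dz":0.1,"twist":0},{"dx":0,"dy":0,"dz":0.1,"twist":0},{"dx":0,"dy":0,"dz":0,"twist":0},{"dx":0,"dy":0,"dz":0,"twist":0}]'

```text
t: 12.07
ee_pos: [398.2, -189.6, 16.0]
eef_rot: [[-0.987, -0.161, 0.001], [-0.161, 0.987, -0.0], [-0.0, -0.0, -1.0]]
wrist_force: [-2.6, 1.1, 7.2]
opening: 13.2
grip_force: 61.5
```

Request:
carry_out --plan '[{"dx":0,"dy":0,"dz":0,"twist":0},{"dx":0,"dy":0,"dz":0,"twist":0},{"dx":0,"dy":0,"dz":0,"twist":0},{"dx":0,"dy":0,"dz":0,"twist":0},{"dx":0,"dy":0,"dz":0,"twist":0},{"dx":0,"dy":0,"dz":0,"twist":0}]' --jaw -1

```text
t: 12.57
ee_pos: [398.1, -189.6, 15.3]
eef_rot: [[-0.987, -0.161, 0.0], [-0.161, 0.987, 0.0], [-0.0, 0.0, -1.0]]
wrist_force: [0.3, 1.0, -0.3]
opening: 83.7
grip_force: 0.0
```

Request:
carry_out --plan '[{"dx":0,"dy":0,"dz":-3,"twist":0},{"dx":0,"dy":0,"dz":-4,"twist":0},{"dx":0,"dy":0,"dz":-4,"twist":0},{"dx":0,"dy":0,"dz":-4,"twist":0},{"dx":0,"dy":3,"dz":-3,"twist":0},{"dx":0,"dy":4,"dz":0,"twist":0},{"dx":0,"dy":4,"dz":0,"twist":0},{"dx":0,"dy":4,"dz":0,"twist":0},{"dx":0,"dy":4,"dz":0,"twist":0}]'

```text
t: 13.32
ee_pos: [366.9, -1.1, 195.0]
eef_rot: [[-0.987, -0.159, 0.001], [-0.159, 0.987, 0.0], [-0.001, -0.0, -1.0]]
wrist_force: [0.7, 0.3, 0.2]
opening: 85.5
grip_force: 0.0
```

```bash
python3 -c "
from h import *
c=shot('top','top4.png')
p,m=region(c,(436,512,190,285),50,66);print('pile',len(p),rect(p[:,:2]),np.median(p[:,2]))
fin,m=region(c,(100,180,180,262),104,125);print('fin',len(fin),rect(fin[:,:2]))
for n,b in dict(slabA=(220,300,230,320),slabB=(312,394,164,255)).items():
    p,m=region(c,b,12,50); zt=np.percentile(p[:,2],80); q=p[abs(p[:,2]-zt)<5]
    print(n,len(q),np.median(q[:,2]),rect(q[:,:2]))
go(593,-92,200,np.pi/2-.1)
"
```

```text
pile 2054 ([525.1, -341.0, 116.1, 93.6], np.float64(0.104)) 57.05733751904586
fin 179 ([545.7, 352.3, 48.9, 15.3], np.float64(-1.323))
slabA 86 37.50312718662815 ([488.2, 140.8, 31.5, 21.3], np.float64(0.021))
slabB 1787 33.39364818782053 ([592.9, -92.4, 117.2, 91.9], np.float64(-0.099))
pos [364.7   5.1 194.7] yaw 1.735 q6 -1.94 F [-3.9  2.5 -1.4] open 85.3 t 13.37
twist 0.265 dx -23.69 dy -7.38 dz -0.53
```

View pics/top4.png

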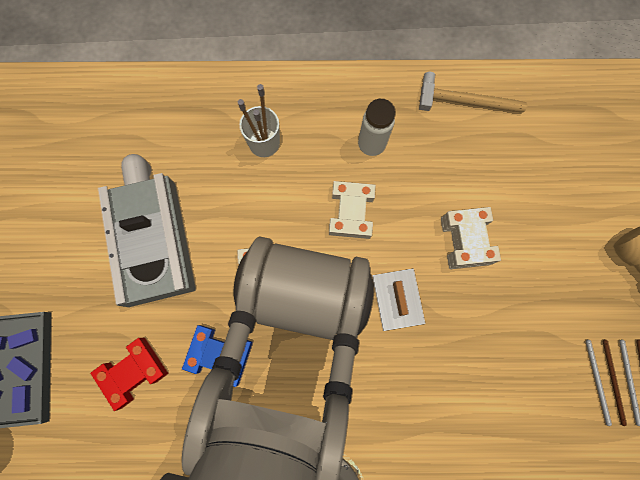

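The picture shows the gate half open (port visible at (150,268)), the plate flat on the bench at (400,300), and the bare pile at (472,237). I now refine the pile pose with a second estimator.

```bash
cat >> h.py <<'E'
from scipy.optimize import minimize
def inside(xy,p):
    c,s=np.cos(p[2]),np.sin(p[2]);d=xy-p[:2];x=d[:,0]*c+d[:,1]*s;y=-d[:,0]*s+d[:,1]*c
    r=np.maximum(abs(x)-58,abs(y)-46);n=np.maximum(abs(x)-26,28-abs(y)) # notch |x|<26,|y|>28
    return np.maximum(r,-n)  # signed dist-ish, <0 inside
def fitslab(xy,p0):
    """best dog-bone pose: maximise soft IoU over grid of occupied 2 mm cells"""
    g=np.mgrid[-80:81:2,-80:81:2].reshape(2,-1).T+np.round(np.array(p0[:2]))
    from scipy.spatial import cKDTree
    occ=(cKDTree(xy).query(g)[0]<1.7).astype(float)
    f=lambda p:np.mean((1/(1+np.exp(np.clip(inside(g,p)/1.5,-30,30)))-occ)**2)
    best=min((minimize(f,[p0[0],p0[1],a],method='Nelder-Mead',options=dict(xatol=.02,fatol=1e-7,initial_simplex=[[p0[0],p0[1],a],[p0[0]+4,p0[1],a],[p0[0],p0[1]+4,a],[p0[0],p0[1],a+.05]])) for a in (p0[2],p0[2]+.1,p0[2]-.1)),key=lambda r:r.fun)
    return np.round(best.x,3).tolist(),round(best.fun,4)
E
python3 - <<'E'
from h import *
c=shot('top')
for n,b,p0,zt in (('pile',(430,512,190,285),(525,-341,.15),57),('slabB',(312,394,164,255),(593,-92,-.1),33.4)):
    for lo in (-3,-4.5):
        p,m=region(c,b,zt+lo,zt+5);q=p[:,:2];w,v=np.linalg.eigh(np.cov(q.T))
        print(n,len(q),'fit',fitslab(q,p0),'mean',q.mean(0).round(1),'pca',np.arctan2(v[1,1],v[0,1])%np.pi,'rect',rect(q))
E
```

```text
pile 1938 fit ([525.112, -340.545, 0.106], np.float64(0.0192)) mean [ 523.9 -340.6] pca 0.10789176550182988 rect ([525.0, -340.4, 116.4, 93.0], np.float64(0.109))
pile 2012 fit ([524.996, -340.581, 0.104], np.float64(0.0187)) mean [ 523.9 -340.4] pca 0.0996925059723961 rect ([525.1, -340.8, 116.5, 93.7], np.float64(0.102))
slabB 1739 fit ([592.556, -92.036, -0.099], np.float64(0.0194)) mean [591.4 -91.9] pca 3.0494667564136932 rect ([592.9, -92.0, 116.8, 91.4], np.float64(-0.098))
slabB 1815 fit ([592.516, -92.076, -0.101], np.float64(0.0171)) mean [591.5 -92. ] pca 3.039579670418145 rect ([592.8, -92.4, 117.1, 91.9], np.float64(-0.101))
```

Request:
carry_out --plan '[{"dx":0,"dy":0,"dz":0,"twist":0.12},{"dx":0,"dy":0,"dz":0,"twist":0.12},{"dx":-2.5,"dy":-0.7,"dz":0,"twist":0.025},{"dx":-3,"dy":-1,"dz":0,"twist":0},{"dx":-3,"dy":-1,"dz":0,"twist":0},{"dx":-3,"dy":-1,"dz":0,"twist":0},{"dx":-3,"dy":-1,"dz":0,"twist":0},{"dx":-3,"dy":-1,"dz":0,"twist":0},{"dx":-3,"dy":-1,"dz":0,"twist":0},{"dx":-3,"dy":-1,"dz":0,"twist":0}]'

```text
t: 14.25
ee_pos: [594.8, -104.5, 194.3]
eef_rot: [[-0.995, 0.104, -0.0], [0.104, 0.995, 0.0], [0.0, -0.0, -1.0]]
wrist_force: [-0.3, -0.4, 0.6]
opening: 85.5
grip_force: 0.0
```

Request:
carry_out --plan '[{"dx":0,"dy":0,"dz":0,"twist":0},{"dx":0,"dy":0,"dz":0,"twist":0}]'

```text
t: 14.42
ee_pos: [594.0, -104.1, 193.3]
eef_rot: [[-0.994, 0.105, -0.002], [0.105, 0.994, 0.0], [0.002, 0.0, -1.0]]
wrist_force: [-0.7, 0.2, -0.5]
opening: 85.5
grip_force: 0.0
```

```bash
python3 -c "
from h import *
go(592.6,-92.1,1,np.pi/2-.1)
"
```

```text
pos [ 594.  -104.1  193.3] yaw 1.466 q6 -1.77 F [-0.7  0.2 -0.5] open 85.5 t 14.42
twist -0.005 dx 0.26 dy 1.18 dz 19.23
```

Request:
carry_out --plan '[{"dx":0.3,"dy":1.2,"dz":0,"twist":-0.005},{"dx":0,"dy":0,"dz":3,"twist":0},{"dx":0,"dy":0,"dz":3,"twist":0},{"dx":0,"dy":0,"dz":3,"twist":0},{"dx":0,"dy":0,"dz":3,"twist":0},{"dx":0,"dy":0,"dz":2,"twist":0},{"dx":0,"dy":0,"dz":0,"twist":0},{"dx":0,"dy":0,"dz":0,"twist":0}]'

```text
t: 15.08
ee_pos: [590.7, -89.5, 54.9]
eef_rot: [[-0.995, 0.098, -0.002], [0.098, 0.995, 0.001], [0.002, 0.001, -1.0]]
wrist_force: [0.1, 0.1, 0.7]
opening: 85.4
grip_force: 0.0
```

```bash
python3 -c "
from h import *
go(592.6,-92.1,1,np.pi/2-.1)
"
```

```text
pos [590.7 -89.5  54.9] yaw 1.473 q6 -1.75 F [0.1 0.1 0.7] open 85.4 t 15.08
twist 0.002 dx -0.21 dy -0.24 dz 5.39
```

Request:
carry_out --plan '[{"dx":-0.2,"dy":-0.25,"dz":1,"twist":0},{"dx":0,"dy":0,"dz":1.5,"twist":0},{"dx":0,"dy":0,"dz":1.5,"twist":0},{"dx":0,"dy":0,"dz":1,"twist":0},{"dx":0,"dy":0,"dz":0.2,"twist":0},{"dx":0,"dy":0,"dz":0,"twist":0},{"dx":0,"dy":0,"dz":0,"twist":0}]'

```text
t: 15.67
ee_pos: [594.3, -93.5, 3.7]
eef_rot: [[-0.995, 0.099, 0.002], [0.099, 0.995, -0.0], [-0.002, -0.0, -1.0]]
wrist_force: [0.9, -0.3, 1.2]
opening: 85.3
grip_force: 0.0
```

Request:
carry_out --plan '[{"dx":0.1,"dy":0.1,"dz":0.2,"twist":0},{"dx":0,"dy":0,"dz":0,"twist":0},{"dx":0,"dy":0,"dz":0,"twist":0},{"dx":0,"dy":0,"dz":0,"twist":0},{"dx":0,"dy":0,"dz":0,"twist":0},{"dx":0,"dy":0,"dz":0,"twist":0},{"dx":0,"dy":0,"dz":0,"twist":0}]' --jaw 1

```text
t: 16.25
ee_pos: [593.2, -92.3, 1.6]
eef_rot: [[-0.995, 0.099, 0.001], [0.099, 0.995, -0.0], [-0.001, -0.0, -1.0]]
wrist_force: [-1.2, 1.4, 5.3]
opening: 55.0
grip_force: 65.9
```

Request:
carry_out --plan '[{"dx":0,"dy":0,"dz":-0.5,"twist":0},{"dx":0,"dy":0,"dz":-1,"twist":0},{"dx":0,"dy":0,"dz":-2,"twist":0},{"dx":0,"dy":0,"dz":-3,"twist":0},{"dx":0,"dy":0,"dz":-3,"twist":0},{"dx":0,"dy":0,"dz":-3,"twist":0},{"dx":0,"dy":0,"dz":-2,"twist":0},{"dx":0,"dy":0,"dz":0,"twist":0},{"dx":0,"dy":0,"dz":0,"twist":0}]'

```text
t: 17.0
ee_pos: [592.8, -92.3, 146.4]
eef_rot: [[-0.995, 0.099, 0.002], [0.099, 0.995, -0.0], [-0.002, -0.0, -1.0]]
wrist_force: [0.1, 0.4, -4.4]
opening: 55.1
grip_force: 65.1
```

```bash
python3 -c "
from h import *
go(525,-340.6,150,np.pi/2+.105)
c=shot('side','side5.png')
"
```

```text
pos [592.8 -92.3 146.4] yaw 1.472 q6 -1.75 F [ 0.1  0.4 -4.4] open 55.1 t 17.0
twist -0.204 dx 9.35 dy -23.98 dz -0.36
```

View pics/side5.png

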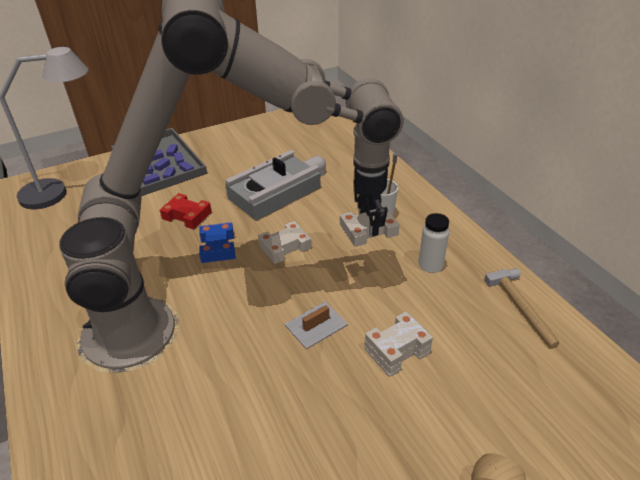

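The slab is held level at side-view pixel (370,225), and the plate lies flat at (316,323). I carry the slab over the pile.

Request:
carry_out --plan '[{"dx":0,"dy":0,"dz":0,"twist":-0.104},{"dx":0,"dy":0,"dz":0,"twist":-0.1},{"dx":1.1,"dy":-3,"dz":0,"twist":0},{"dx":1.2,"dy":-3,"dz":0,"twist":0},{"dx":1.2,"dy":-3,"dz":0,"twist":0},{"dx":1.2,"dy":-3,"dz":0,"twist":0},{"dx":1.2,"dy":-3,"dz":0,"twist":0},{"dx":1.2,"dy":-3,"dz":0,"twist":0},{"dx":1.2,"dy":-3,"dz":0,"twist":0},{"dx":1.1,"dy":-3,"dz":0,"twist":0}]'

```text
t: 17.88
ee_pos: [522.6, -341.4, 142.7]
eef_rot: [[-0.994, -0.105, -0.004], [-0.105, 0.994, 0.004], [0.004, 0.004, -1.0]]
wrist_force: [0.0, 0.5, -3.7]
opening: 54.8
grip_force: 65.0
```

Request:
carry_out --plan '[{"dx":0,"dy":0,"dz":0,"twist":0},{"dx":0,"dy":0,"dz":0,"twist":0}]'

```text
t: 18.05
ee_pos: [522.6, -341.8, 142.8]
eef_rot: [[-0.995, -0.102, -0.004], [-0.102, 0.995, 0.003], [0.003, 0.004, -1.0]]
wrist_force: [0.0, 0.7, -4.1]
opening: 54.9
grip_force: 65.4
```

```bash
python3 -c "
from h import *
go(525,-340.6,64,np.pi/2+.105)
"
```

```text
pos [ 522.6 -341.8  142.8] yaw 1.673 q6 -2.37 F [ 0.   0.7 -4.1] open 54.9 t 18.05
twist -0.003 dx -0.25 dy 0.09 dz 7.88
```

Request:
carry_out --plan '[{"dx":-0.3,"dy":0.1,"dz":2,"twist":0},{"dx":0,"dy":0,"dz":2,"twist":0},{"dx":0,"dy":0,"dz":2,"twist":0},{"dx":0,"dy":0,"dz":1,"twist":0},{"dx":0,"dy":0,"dz":0.4,"twist":0},{"dx":0,"dy":0,"dz":0,"twist":0},{"dx":0,"dy":0,"dz":0,"twist":0}]'

```text
t: 18.63
ee_pos: [527.8, -339.2, 72.1]
eef_rot: [[-0.994, -0.105, 0.0], [-0.105, 0.994, -0.0], [-0.0, -0.0, -1.0]]
wrist_force: [-0.5, -1.2, -3.2]
opening: 55.1
grip_force: 65.3
```

```bash
python3 -c "
from h import *
go(525.4,-340.6,59,np.pi/2+.105)
"
```

```text
pos [ 527.8 -339.2   72.1] yaw 1.676 q6 -2.37 F [-0.5 -1.2 -3.2] open 55.1 t 18.63
twist 0.001 dx 0.25 dy -0.11 dz 1.31
```

Request:
carry_out --plan '[{"dx":0.1,"dy":-0.1,"dz":0.4,"twist":0},{"dx":0,"dy":0,"dz":0.3,"twist":0},{"dx":0,"dy":0,"dz":0.2,"twist":0},{"dx":0,"dy":0,"dz":0,"twist":0},{"dx":0,"dy":0,"dz":0,"twist":0},{"dx":0,"dy":0,"dz":0,"twist":0}]'

```text
t: 19.13
ee_pos: [526.5, -340.7, 62.9]
eef_rot: [[-0.994, -0.105, 0.0], [-0.105, 0.994, -0.0], [-0.0, -0.0, -1.0]]
wrist_force: [0.2, 0.5, -4.0]
opening: 55.2
grip_force: 65.3
```

```bash
python3 -c "
from h import *
go(525.4,-340.6,59,np.pi/2+.105)
"
```

```text
pos [ 526.5 -340.7   62.9] yaw 1.676 q6 -2.37 F [ 0.2  0.5 -4. ] open 55.2 t 19.13
twist 0.000 dx 0.11 dy 0.02 dz 0.39
```

Request:
carry_out --plan '[{"dx":0.1,"dy":0,"dz":0.1,"twist":0},{"dx":0,"dy":0,"dz":0.1,"twist":0},{"dx":0,"dy":0,"dz":0.1,"twist":0},{"dx":0,"dy":0,"dz":0,"twist":0},{"dx":0,"dy":0,"dz":0,"twist":0}]'

```text
t: 19.55
ee_pos: [525.4, -340.6, 59.6]
eef_rot: [[-0.994, -0.105, -0.0], [-0.105, 0.994, 0.0], [0.0, 0.0, -1.0]]
wrist_force: [-0.3, -0.8, -4.5]
opening: 54.8
grip_force: 65.3
```

Request:
carry_out --plan '[{"dx":0,"dy":0,"dz":0.1,"twist":0},{"dx":0,"dy":0,"dz":0.1,"twist":0},{"dx":0,"dy":0,"dz":0,"twist":0},{"dx":0,"dy":0,"dz":0,"twist":0}]'

```text
t: 19.88
ee_pos: [525.6, -340.8, 58.5]
eef_rot: [[-0.994, -0.105, 0.001], [-0.105, 0.994, -0.0], [-0.001, -0.0, -1.0]]
wrist_force: [-2.2, 0.5, 3.7]
opening: 55.0
grip_force: 66.2
```

Request:
carry_out --plan '[{"dx":0,"dy":0,"dz":0,"twist":0},{"dx":0,"dy":0,"dz":0,"twist":0},{"dx":0,"dy":0,"dz":0,"twist":0},{"dx":0,"dy":0,"dz":0,"twist":0},{"dx":0,"dy":0,"dz":0,"twist":0},{"dx":0,"dy":0,"dz":0,"twist":0}]' --jaw -1

```text
t: 20.38
ee_pos: [525.5, -340.7, 57.7]
eef_rot: [[-0.994, -0.105, 0.0], [-0.105, 0.994, 0.0], [-0.0, 0.0, -1.0]]
wrist_force: [0.8, -0.4, 0.1]
opening: 85.5
grip_force: 0.0
```

Request:
carry_out --plan '[{"dx":0,"dy":0,"dz":-1,"twist":0},{"dx":0,"dy":0,"dz":-2,"twist":0},{"dx":0,"dy":0,"dz":-3,"twist":0},{"dx":0,"dy":0,"dz":-4,"twist":0},{"dx":0,"dy":0,"dz":-4,"twist":0},{"dx":0,"dy":4,"dz":0,"twist":0},{"dx":0,"dy":4,"dz":0,"twist":0},{"dx":0,"dy":4,"dz":0,"twist":0},{"dx":0,"dy":4,"dz":0,"twist":0},{"dx":0,"dy":4,"dz":0,"twist":0}]'

```text
t: 21.22
ee_pos: [503.9, -140.2, 198.7]
eef_rot: [[-0.995, -0.104, 0.001], [-0.104, 0.995, -0.0], [-0.001, -0.0, -1.0]]
wrist_force: [1.1, -0.1, 0.9]
opening: 85.8
grip_force: 0.0
```

```bash
python3 - <<'E'
from h import *
c=shot('top','top6.png')
p,m=region(c,(420,530,180,290),75,110);zt=np.median(p[:,2]);q=p[abs(p[:,2]-zt)<5][:,:2]
print('stack',zt,len(q),fitslab(q,(525,-341,.1)),rect(q))
p,m=region(c,(215,305,225,325),25,60);zt=np.median(p[:,2]);q=p[abs(p[:,2]-zt)<4.5][:,:2]
print('slabA',zt,len(q),fitslab(q,(448.6,102.6,.08)),rect(q))
p,m=region(c,(360,440,255,345),-5,60);print('bar',rect(p[p[:,2]>40][:,:2]),np.percentile(p[:,2],[98]))
go(448.6,102.6,180,np.pi/2+.083)
E
```

```text
stack 90.03180863605326 1208 ([523.051, -345.002, 0.165], np.float64(0.125)) ([519.7, -355.6, 112.3, 94.0], np.float64(0.418))
slabA 37.32011265259564 1994 ([448.597, 102.777, 0.083], np.float64(0.0143)) ([448.4, 102.7, 116.4, 91.6], np.float64(0.086))
bar ([0.0, 0.0, 0.0, 0.0], np.float64(0.0)) [1.73783612]
pos [ 502.7 -133.4  198.7] yaw 1.679 q6 -2.09 F [-1.5  6.6 -0.5] open 85.4 t 21.27
twist 0.025 dx 3.43 dy 23.96 dz 1.87
```

Request:
carry_out --plan '[{"dx":0.4,"dy":3,"dz":0,"twist":0.025},{"dx":0.4,"dy":3,"dz":0,"twist":0},{"dx":0.4,"dy":3,"dz":0,"twist":0},{"dx":0.4,"dy":3,"dz":0,"twist":0},{"dx":0.4,"dy":3,"dz":0,"twist":0},{"dx":0.4,"dy":3,"dz":0,"twist":0},{"dx":0.5,"dy":3,"dz":0,"twist":0},{"dx":0.4,"dy":2.3,"dz":0,"twist":0},{"dx":0,"dy":0,"dz":0,"twist":0},{"dx":0,"dy":0,"dz":0,"twist":0}]'

```text
t: 22.1
ee_pos: [452.2, 88.4, 198.5]
eef_rot: [[-0.997, -0.083, 0.001], [-0.083, 0.997, -0.0], [-0.001, -0.0, -1.0]]
wrist_force: [0.7, 0.2, -0.2]
opening: 85.4
grip_force: 0.0
```

```bash
python3 - <<'E'
from h import *
c=shot('top','top7.png')
p,m=region(c,(420,530,180,290),75,110);zt=np.median(p[:,2]);q=p[abs(p[:,2]-zt)<5][:,:2]
print('stack',zt,len(q),fitslab(q,(525,-341,.1)),rect(q))
p,m=region(c,(360,440,255,345),-5,60);print('bar',rect(p[p[:,2]>38][:,:2]),np.percentile(p[:,2],[98]))
go(448.6,102.7,50,np.pi/2+.084)
E
```

```text
stack 89.96113107007898 2183 ([525.303, -339.228, 0.106], np.float64(0.0167)) ([525.7, -339.2, 116.6, 93.1], np.float64(0.109))
bar ([398.4, -188.0, 69.6, 14.6], np.float64(0.16)) [43.81099333]
pos [452.5  87.6 198.4] yaw 1.652 q6 -1.63 F [-0.1  0.2  1.4] open 85.4 t 22.15
twist -0.003 dx 0.26 dy 1.54 dz 14.84
```

View pics/top7.png

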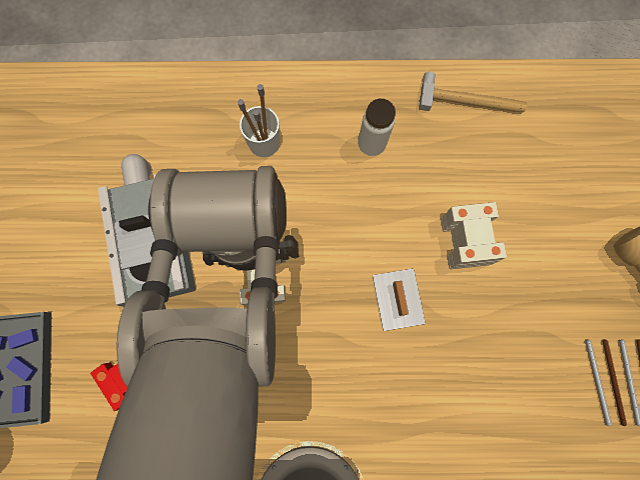

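Slab B sits squarely on the pile at (475,236), within 1.5 mm and 0.001 rad. Next is slab A.

Request:
carry_out --plan '[{"dx":0.3,"dy":1.4,"dz":0,"twist":0},{"dx":0,"dy":0,"dz":3,"twist":0},{"dx":0,"dy":0,"dz":3,"twist":0},{"dx":0,"dy":0,"dz":3,"twist":0},{"dx":0,"dy":0,"dz":3,"twist":0},{"dx":0,"dy":0,"dz":2.4,"twist":0},{"dx":0,"dy":0,"dz":0,"twist":0},{"dx":0,"dy":0,"dz":0,"twist":0},{"dx":0,"dy":0,"dz":0,"twist":0}]'

```text
t: 22.9
ee_pos: [449.3, 100.7, 55.0]
eef_rot: [[-0.997, -0.079, 0.002], [-0.079, 0.997, 0.0], [-0.002, -0.0, -1.0]]
wrist_force: [-0.4, -0.4, 1.0]
opening: 85.5
grip_force: 0.0
```

```bash
python3 -c "
from h import *
go(448.6,102.7,1.5,np.pi/2+.084)"
```

```text
pos [449.3 100.7  55. ] yaw 1.65 q6 -1.6 F [-0.4 -0.4  1. ] open 85.5 t 22.9
twist -0.005 dx 0.06 dy 0.20 dz 5.35
```

Request:
carry_out --plan '[{"dx":0,"dy":0.1,"dz":1,"twist":-0.004},{"dx":0,"dy":0,"dz":1.5,"twist":0},{"dx":0,"dy":0,"dz":1.5,"twist":0},{"dx":0,"dy":0,"dz":1,"twist":0},{"dx":0,"dy":0,"dz":0.2,"twist":0},{"dx":0,"dy":0,"dz":0,"twist":0},{"dx":0,"dy":0,"dz":0,"twist":0}]'

```text
t: 23.48
ee_pos: [449.1, 102.3, 3.1]
eef_rot: [[-0.996, -0.084, 0.003], [-0.084, 0.996, 0.0], [-0.003, -0.0, -1.0]]
wrist_force: [-0.5, 0.4, 0.5]
opening: 85.5
grip_force: 0.0
```

```bash
python3 -c "
from h import *
go(448.6,102.7,1.5,np.pi/2+.084)"
```

```text
pos [449.1 102.3   3.1] yaw 1.655 q6 -1.6 F [-0.5  0.4  0.5] open 85.5 t 23.48
twist 0.000 dx 0.05 dy 0.04 dz 0.16
```

Request:
carry_out --plan '[{"dx":0,"dy":0,"dz":0.1,"twist":0},{"dx":0,"dy":0,"dz":0,"twist":0},{"dx":0,"dy":0,"dz":0,"twist":0},{"dx":0,"dy":0,"dz":0,"twist":0},{"dx":0,"dy":0,"dz":0,"twist":0},{"dx":0,"dy":0,"dz":0,"twist":0},{"dx":0,"dy":0,"dz":0,"twist":0}]' --jaw 1

```text
t: 24.07
ee_pos: [448.5, 102.4, 1.6]
eef_rot: [[-0.996, -0.084, 0.001], [-0.084, 0.996, 0.0], [-0.001, -0.0, -1.0]]
wrist_force: [0.1, -0.6, 6.7]
opening: 55.6
grip_force: 63.8
```

Request:
carry_out --plan '[{"dx":0,"dy":0,"dz":-0.5,"twist":0},{"dx":0,"dy":0,"dz":-1,"twist":0},{"dx":0,"dy":0,"dz":-2,"twist":0},{"dx":0,"dy":0,"dz":-3,"twist":0},{"dx":0,"dy":0,"dz":-4,"twist":0},{"dx":0,"dy":0,"dz":-4,"twist":0},{"dx":0,"dy":0,"dz":-3,"twist":0},{"dx":0,"dy":0,"dz":0,"twist":0},{"dx":0,"dy":0,"dz":0,"twist":0}]'

```text
t: 24.82
ee_pos: [448.3, 102.4, 177.0]
eef_rot: [[-0.996, -0.084, 0.003], [-0.084, 0.996, 0.0], [-0.003, -0.0, -1.0]]
wrist_force: [0.4, 0.7, -5.2]
opening: 54.9
grip_force: 65.0
```

```bash
python3 -c "
from h import *
go(525.4,-340.6,175,np.pi/2+.105)"
```

```text
pos [448.3 102.4 177. ] yaw 1.655 q6 -1.6 F [ 0.4  0.7 -5.2] open 54.9 t 24.82
twist -0.021 dx -3.02 dy -44.87 dz 0.20
```

Request:
carry_out --plan '[{"dx":-0.2,"dy":-3,"dz":0,"twist":-0.021},{"dx":-0.2,"dy":-4,"dz":0,"twist":0},{"dx":-0.3,"dy":-4,"dz":0,"twist":0},{"dx":-0.3,"dy":-4,"dz":0,"twist":0},{"dx":-0.3,"dy":-4,"dz":0,"twist":0},{"dx":-0.3,"dy":-4,"dz":0,"twist":0},{"dx":-0.3,"dy":-4,"dz":0,"twist":0},{"dx":-0.3,"dy":-4,"dz":0,"twist":0},{"dx":-0.3,"dy":-4,"dz":0,"twist":0},{"dx":-0.2,"dy":-4,"dz":0,"twist":0}]'

```text
t: 25.65
ee_pos: [513.9, -283.9, 172.7]
eef_rot: [[-0.994, -0.105, -0.004], [-0.105, 0.994, 0.003], [0.004, 0.004, -1.0]]
wrist_force: [0.6, 0.3, -4.1]
opening: 55.0
grip_force: 65.3
```

Request:
carry_out --plan '[{"dx":-0.2,"dy":-4,"dz":0,"twist":0},{"dx":0,"dy":-2,"dz":0,"twist":0},{"dx":0,"dy":0,"dz":0,"twist":0},{"dx":0,"dy":0,"dz":0,"twist":0},{"dx":0,"dy":0,"dz":0,"twist":0}]'

```text
t: 26.07
ee_pos: [522.5, -340.8, 173.3]
eef_rot: [[-0.994, -0.105, -0.003], [-0.105, 0.994, 0.004], [0.003, 0.004, -1.0]]
wrist_force: [-0.4, 0.1, -3.6]
opening: 55.3
grip_force: 65.5
```

```bash
python3 -c "
from h import *
go(525.4,-340.6,100,np.pi/2+.105)"
```

```text
pos [ 522.5 -340.8  173.3] yaw 1.676 q6 -2.38 F [-0.4  0.1 -3.6] open 55.3 t 26.07
twist 0.000 dx -0.29 dy -0.01 dz 7.33
```

Request:
carry_out --plan '[{"dx":0,"dy":0,"dz":1.5,"twist":0},{"dx":0,"dy":0,"dz":2,"twist":0},{"dx":0,"dy":0,"dz":2,"twist":0},{"dx":0,"dy":0,"dz":1,"twist":0},{"dx":0,"dy":0,"dz":0.4,"twist":0},{"dx":0,"dy":0,"dz":0,"twist":0},{"dx":0,"dy":0,"dz":0,"twist":0},{"dx":0,"dy":0,"dz":0,"twist":0},{"dx":0,"dy":0,"dz":0,"twist":0}]'

```text
t: 26.82
ee_pos: [524.0, -342.5, 108.0]
eef_rot: [[-0.994, -0.105, 0.002], [-0.105, 0.994, -0.001], [-0.002, -0.002, -1.0]]
wrist_force: [0.5, 0.6, -3.9]
opening: 54.9
grip_force: 65.4
```

```bash
python3 -c "
from h import *
go(525.4,-340.6,92,np.pi/2+.105)"
```

```text
pos [ 524.  -342.5  108. ] yaw 1.676 q6 -2.38 F [ 0.5  0.6 -3.9] open 54.9 t 26.82
twist 0.000 dx -0.16 dy 0.18 dz 1.60
```

Request:
carry_out --plan '[{"dx":-0.1,"dy":0.2,"dz":0.5,"twist":0},{"dx":0,"dy":0,"dz":0.4,"twist":0},{"dx":0,"dy":0,"dz":0.2,"twist":0},{"dx":0,"dy":0,"dz":0,"twist":0},{"dx":0,"dy":0,"dz":0,"twist":0},{"dx":0,"dy":0,"dz":0,"twist":0}]'

```text
t: 27.32
ee_pos: [524.3, -340.2, 95.8]
eef_rot: [[-0.994, -0.105, 0.0], [-0.105, 0.994, -0.0], [-0.0, -0.0, -1.0]]
wrist_force: [0.7, 0.4, -4.1]
opening: 54.8
grip_force: 65.4
```

```bash
python3 -c "
from h import *
go(525.4,-340.6,92,np.pi/2+.105)"
```

```text
pos [ 524.3 -340.2   95.8] yaw 1.676 q6 -2.37 F [ 0.7  0.4 -4.1] open 54.8 t 27.32
twist 0.000 dx -0.11 dy -0.05 dz 0.38
```

Request:
carry_out --plan '[{"dx":-0.1,"dy":0,"dz":0.1,"twist":0},{"dx":0,"dy":0,"dz":0.1,"twist":0},{"dx":0,"dy":0,"dz":0.1,"twist":0},{"dx":0,"dy":0,"dz":0,"twist":0},{"dx":0,"dy":0,"dz":0,"twist":0}]'

```text
t: 27.73
ee_pos: [525.2, -339.9, 92.6]
eef_rot: [[-0.994, -0.105, -0.0], [-0.105, 0.994, 0.0], [0.0, 0.0, -1.0]]
wrist_force: [-0.2, 0.3, -4.4]
opening: 55.1
grip_force: 65.4
```

Request:
carry_out --plan '[{"dx":0,"dy":0,"dz":0.1,"twist":0},{"dx":0,"dy":0,"dz":0.1,"twist":0},{"dx":0,"dy":0,"dz":0,"twist":0},{"dx":0,"dy":0,"dz":0,"twist":0}]'

```text
t: 28.07
ee_pos: [525.4, -340.1, 91.6]
eef_rot: [[-0.994, -0.105, 0.001], [-0.105, 0.994, -0.0], [-0.001, -0.001, -1.0]]
wrist_force: [-2.5, 1.4, 4.7]
opening: 55.0
grip_force: 66.5
```

Touching. Release, rise, then clear toward +y / the plate.

Request:
carry_out --plan '[{"dx":0,"dy":0,"dz":0,"twist":0},{"dx":0,"dy":0,"dz":0,"twist":0},{"dx":0,"dy":0,"dz":0,"twist":0},{"dx":0,"dy":0,"dz":0,"twist":0},{"dx":0,"dy":0,"dz":0,"twist":0},{"dx":0,"dy":0,"dz":0,"twist":0}]' --jaw -1

```text
t: 28.57
ee_pos: [525.2, -340.0, 90.7]
eef_rot: [[-0.994, -0.105, 0.0], [-0.105, 0.994, 0.0], [-0.0, 0.0, -1.0]]
wrist_force: [-0.1, 0.3, -0.1]
opening: 85.5
grip_force: 0.0
```

Request:
carry_out --plan '[{"dx":0,"dy":0,"dz":-1,"twist":0},{"dx":0,"dy":0,"dz":-2,"twist":0},{"dx":0,"dy":0,"dz":-4,"twist":0},{"dx":0,"dy":0,"dz":-4,"twist":0},{"dx":2,"dy":4,"dz":0,"twist":-0.03},{"dx":3,"dy":4,"dz":0,"twist":-0.025},{"dx":3,"dy":4,"dz":0,"twist":0},{"dx":3,"dy":4,"dz":0,"twist":0}]'

```text
t: 29.23
ee_pos: [412.2, -216.1, 201.4]
eef_rot: [[-0.987, -0.16, 0.001], [-0.16, 0.987, -0.001], [-0.001, -0.001, -1.0]]
wrist_force: [0.7, 0.5, 0.3]
opening: 85.5
grip_force: 0.0
```

Request:
carry_out --plan '[{"dx":0,"dy":4,"dz":0,"twist":0},{"dx":0,"dy":4,"dz":0,"twist":0},{"dx":0,"dy":4,"dz":0,"twist":0},{"dx":0,"dy":4,"dz":0,"twist":0},{"dx":0,"dy":0,"dz":0,"twist":0}]'

```text
t: 29.65
ee_pos: [386.0, -54.0, 201.5]
eef_rot: [[-0.986, -0.164, -0.0], [-0.164, 0.986, 0.002], [-0.0, 0.002, -1.0]]
wrist_force: [-0.7, 0.3, -0.4]
opening: 85.7
grip_force: 0.0
```

```bash
python3 - <<'E'
from h import *
c=shot('top','top8.png')
p,m=region(c,(420,540,170,290),70,145);h=np.histogram(p[:,2],bins=np.arange(70,146,5));print(h[0])
q=p[abs(p[:,2]-127.5)<6];zt=np.median(q[:,2]);q=q[abs(q[:,2]-zt)<5][:,:2]
print('stack',zt,len(q),fitslab(q,(525,-341,.1)),rect(q))
p,m=region(c,(360,440,255,345),-5,60);b=p[(p[:,2]>38)];print('bar',len(b),rect(b[:,:2]))
go(398.4,-188.7,50,np.pi/2+.16)
E
```

```text
[  69   56   61   51   44   78   67   72   73   80  245 2086   57    0
    0]
stack 127.14606164798442 2354 ([525.054, -338.456, 0.106], np.float64(0.0156)) ([525.4, -338.9, 116.7, 93.3], np.float64(0.099))
bar 0 ([0.0, 0.0, 0.0, 0.0], np.float64(0.0))
pos [387.4 -56.6 201.7] yaw 1.736 q6 -2.08 F [ 0.6 -0.4  0.7] open 85.6 t 29.7
twist 0.005 dx 1.01 dy -13.22 dz 15.17
```

View pics/top8.png

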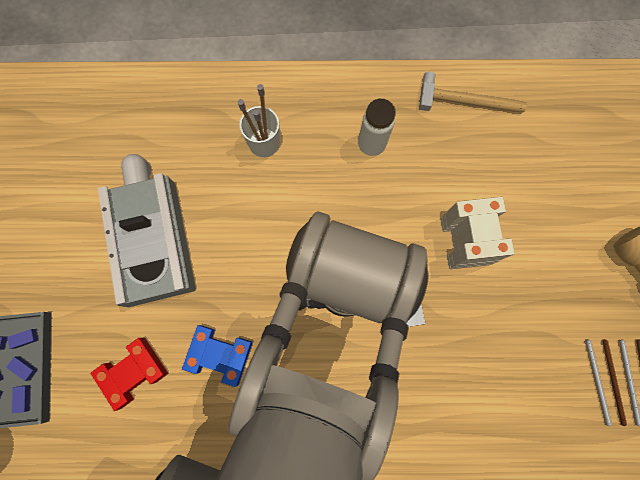

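Both slabs are aligned on the stack at (480,232), top 127 mm. The arm hides the plate, so I check it with the side camera.

```bash
python3 - <<'E'
from h import *
c=shot('side','side8.png');P=cloud(c)
m=(P[...,2]>30)&(P[...,2]<50)&(P[...,0]>300)&(P[...,0]<480)&(P[...,1]<-120)&(P[...,1]>-260)
q=P[m];v,u=np.nonzero(m);print(len(q),rect(q[:,:2]),u.min(),u.max(),v.min(),v.max(),np.percentile(q[:,2],[50,98]))
t=q[q[:,2]>39];print('top',len(t),rect(t[:,:2]))
cv2.imwrite('pics/crop8.png',cv2.resize(c['image'][270:370,250:400,::-1],None,fx=4,fy=4))
E
```

```text
241 ([394.6, -190.2, 71.5, 19.4], np.float64(0.136)) 302 328 305 325 [42.46839289 48.07268538]
top 168 ([395.4, -190.1, 69.9, 19.4], np.float64(0.136))
```

View pics/crop8.png

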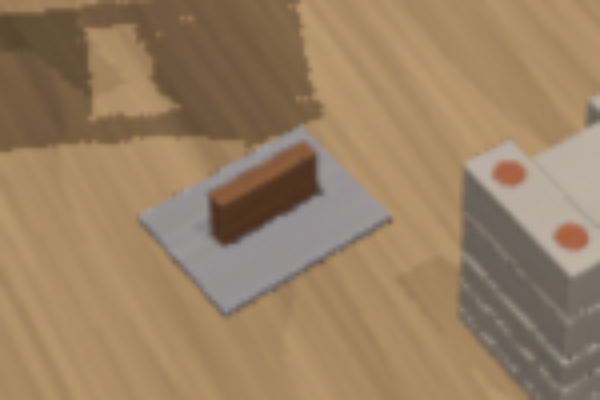

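The plate has not moved: flat, with its bar at about (315,315) in the full side view. I pick it up where it was released.

Request:
carry_out --plan '[{"dx":0.5,"dy":-4,"dz":0,"twist":0},{"dx":0.4,"dy":-4,"dz":0,"twist":0},{"dx":0,"dy":-4,"dz":0,"twist":0},{"dx":0,"dy":-1,"dz":2,"twist":0},{"dx":0,"dy":0,"dz":3,"twist":0},{"dx":0,"dy":0,"dz":3,"twist":0},{"dx":0,"dy":0,"dz":2,"twist":0},{"dx":0,"dy":0,"dz":0,"twist":0},{"dx":0,"dy":0,"dz":0,"twist":0},{"dx":0,"dy":0,"dz":0,"twist":0}]'

```text
t: 30.58
ee_pos: [400.6, -190.5, 101.9]
eef_rot: [[-0.987, -0.159, 0.002], [-0.159, 0.987, -0.001], [-0.002, -0.002, -1.0]]
wrist_force: [1.3, -0.6, -0.5]
opening: 85.3
grip_force: 0.0
```

```bash
python3 -c "
from h import *
go(398.2,-189.5,16,np.pi/2+.162)"
```

```text
pos [ 400.6 -190.5  101.9] yaw 1.73 q6 -2.35 F [ 1.3 -0.6 -0.5] open 85.3 t 30.58
twist -0.003 dx 0.22 dy 0.14 dz 8.59
```

Request:
carry_out --plan '[{"dx":0.2,"dy":0.1,"dz":1.5,"twist":0},{"dx":0,"dy":0,"dz":2,"twist":0},{"dx":0,"dy":0,"dz":2,"twist":0},{"dx":0,"dy":0,"dz":1.5,"twist":0},{"dx":0,"dy":0,"dz":1,"twist":0},{"dx":0,"dy":0,"dz":0.2,"twist":0},{"dx":0,"dy":0,"dz":0,"twist":0},{"dx":0,"dy":0,"dz":0,"twist":0},{"dx":0,"dy":0,"dz":0,"twist":0}]'

```text
t: 31.33
ee_pos: [398.6, -189.2, 20.0]
eef_rot: [[-0.987, -0.16, 0.002], [-0.16, 0.987, -0.001], [-0.002, -0.002, -1.0]]
wrist_force: [0.2, 0.3, -0.7]
opening: 85.3
grip_force: 0.0
```

```bash
python3 -c "
from h import *
go(398.2,-189.5,16,np.pi/2+.162)"
```

```text
pos [ 398.6 -189.2   20. ] yaw 1.731 q6 -2.35 F [ 0.2  0.3 -0.7] open 85.3 t 31.33
twist -0.002 dx 0.04 dy -0.03 dz 0.40
```

Request:
carry_out --plan '[{"dx":0,"dy":0,"dz":0.2,"twist":0},{"dx":0,"dy":0,"dz":0,"twist":0},{"dx":0,"dy":0,"dz":0,"twist":0},{"dx":0,"dy":0,"dz":0,"twist":0},{"dx":0,"dy":0,"dz":0,"twist":0},{"dx":0,"dy":0,"dz":0,"twist":0},{"dx":0,"dy":0,"dz":0,"twist":0},{"dx":0,"dy":0,"dz":0,"twist":0}]' --jaw 1

```text
t: 32.0
ee_pos: [397.9, -188.7, 17.0]
eef_rot: [[-0.987, -0.16, 0.001], [-0.16, 0.987, -0.0], [-0.001, -0.0, -1.0]]
wrist_force: [-0.6, -0.6, 4.9]
opening: 12.9
grip_force: 60.0
```

Request:
carry_out --plan '[{"dx":0,"dy":0,"dz":-0.5,"twist":0},{"dx":0,"dy":0,"dz":-1,"twist":0},{"dx":0,"dy":0,"dz":-2,"twist":0},{"dx":0,"dy":0,"dz":-4,"twist":0},{"dx":0,"dy":0,"dz":-4,"twist":0},{"dx":0,"dy":0,"dz":-4,"twist":0},{"dx":0,"dy":0,"dz":-2.5,"twist":0.055},{"dx":0,"dy":0,"dz":0,"twist":0},{"dx":0,"dy":0,"dz":0,"twist":0}]'

```text
t: 32.75
ee_pos: [397.6, -188.4, 197.0]
eef_rot: [[-0.994, -0.106, 0.001], [-0.106, 0.994, -0.001], [-0.001, -0.001, -1.0]]
wrist_force: [-0.5, 0.1, -5.7]
opening: 12.9
grip_force: 59.7
```

```bash
python3 -c "
from h import *
go(525.2,-340,190,np.pi/2+.105)"
```

```text
pos [ 397.6 -188.4  197. ] yaw 1.677 q6 -2.29 F [-0.5  0.1 -5.7] open 12.9 t 32.75
twist 0.001 dx -11.10 dy -16.41 dz 0.70
```

Request:
carry_out --plan '[{"dx":-1.5,"dy":-2.4,"dz":0,"twist":0},{"dx":-2,"dy":-2.8,"dz":0,"twist":0},{"dx":-2,"dy":-2.8,"dz":0,"twist":0},{"dx":-2,"dy":-2.8,"dz":0,"twist":0},{"dx":-2,"dy":-2.8,"dz":0,"twist":0},{"dx":-1.5,"dy":-2.8,"dz":0,"twist":0},{"dx":0,"dy":0,"dz":1,"twist":0},{"dx":0,"dy":0,"dz":1.5,"twist":0},{"dx":0,"dy":0,"dz":0,"twist":0},{"dx":0,"dy":0,"dz":0,"twist":0}]'

```text
t: 33.58
ee_pos: [522.7, -338.7, 168.0]
eef_rot: [[-0.994, -0.106, -0.006], [-0.106, 0.994, 0.005], [0.005, 0.006, -1.0]]
wrist_force: [-0.4, 0.2, -5.1]
opening: 12.7
grip_force: 60.3
```

```bash
python3 -c "
from h import *
go(525.2,-340,144,np.pi/2+.105)"
```

```text
pos [ 522.7 -338.7  168. ] yaw 1.677 q6 -2.37 F [-0.4  0.2 -5.1] open 12.7 t 33.58
twist 0.001 dx -0.23 dy -0.15 dz 2.40
```

Request:
carry_out --plan '[{"dx":0,"dy":0,"dz":0.7,"twist":0},{"dx":0,"dy":0,"dz":0.6,"twist":0},{"dx":0,"dy":0,"dz":0.3,"twist":0},{"dx":0,"dy":0,"dz":0,"twist":0},{"dx":0,"dy":0,"dz":0,"twist":0},{"dx":0,"dy":0,"dz":0,"twist":0},{"dx":0,"dy":0,"dz":0,"twist":0}]'

```text
t: 34.17
ee_pos: [524.5, -340.2, 156.3]
eef_rot: [[-0.994, -0.105, 0.001], [-0.105, 0.994, -0.001], [-0.001, -0.001, -1.0]]
wrist_force: [-0.7, -0.7, -3.9]
opening: 13.0
grip_force: 60.5
```

```bash
python3 -c "
from h import *
go(525.2,-340,144,np.pi/2+.105)"
```

```text
pos [ 524.5 -340.2  156.3] yaw 1.676 q6 -2.37 F [-0.7 -0.7 -3.9] open 13.0 t 34.17
twist 0.000 dx -0.07 dy 0.01 dz 1.23
```

Request:
carry_out --plan '[{"dx":0,"dy":0,"dz":0.4,"twist":0},{"dx":0,"dy":0,"dz":0.3,"twist":0},{"dx":0,"dy":0,"dz":0.2,"twist":0},{"dx":0,"dy":0,"dz":0,"twist":0},{"dx":0,"dy":0,"dz":0,"twist":0},{"dx":0,"dy":0,"dz":0,"twist":0}]'

```text
t: 34.67
ee_pos: [524.4, -340.2, 146.7]
eef_rot: [[-0.994, -0.105, 0.0], [-0.105, 0.994, 0.0], [-0.0, 0.0, -1.0]]
wrist_force: [0.2, -0.4, -5.2]
opening: 13.1
grip_force: 60.5
```

Request:
carry_out --plan '[{"dx":0,"dy":0,"dz":0.1,"twist":0},{"dx":0,"dy":0,"dz":0.1,"twist":0},{"dx":0,"dy":0,"dz":0,"twist":0},{"dx":0,"dy":0,"dz":0,"twist":0},{"dx":0,"dy":0,"dz":0,"twist":0}]'

```text
t: 35.08
ee_pos: [524.3, -340.1, 144.8]
eef_rot: [[-0.994, -0.105, 0.0], [-0.105, 0.994, 0.0], [-0.0, 0.0, -1.0]]
wrist_force: [0.1, -0.4, -4.8]
opening: 13.0
grip_force: 60.5
```

Request:
carry_out --plan '[{"dx":0,"dy":0,"dz":0.1,"twist":0},{"dx":0,"dy":0,"dz":0.05,"twist":0},{"dx":0,"dy":0,"dz":0.05,"twist":0},{"dx":0,"dy":0,"dz":0,"twist":0},{"dx":0,"dy":0,"dz":0,"twist":0}]'

```text
t: 35.5
ee_pos: [524.5, -340.3, 143.9]
eef_rot: [[-0.994, -0.105, 0.001], [-0.105, 0.994, -0.001], [-0.001, -0.001, -1.0]]
wrist_force: [-2.4, 2.4, 5.3]
opening: 12.7
grip_force: 62.0
```

Seated. Release and rise, back off toward the gate.

Request:
carry_out --plan '[{"dx":0,"dy":0,"dz":0,"twist":0},{"dx":0,"dy":0,"dz":0,"twist":0},{"dx":0,"dy":0,"dz":0,"twist":0},{"dx":0,"dy":0,"dz":0,"twist":0},{"dx":0,"dy":0,"dz":0,"twist":0},{"dx":0,"dy":0,"dz":0,"twist":0}]' --jaw -1

```text
t: 36.0
ee_pos: [524.4, -340.1, 142.6]
eef_rot: [[-0.994, -0.105, 0.0], [-0.105, 0.994, 0.0], [-0.0, 0.0, -1.0]]
wrist_force: [-0.8, -0.6, 0.3]
opening: 83.8
grip_force: 0.0
```

Request:
carry_out --plan '[{"dx":0,"dy":0,"dz":-1,"twist":0},{"dx":0,"dy":0,"dz":-2,"twist":0},{"dx":0,"dy":0,"dz":-3,"twist":0},{"dx":0,"dy":0,"dz":-3,"twist":0},{"dx":0,"dy":4,"dz":0,"twist":0},{"dx":0,"dy":4,"dz":0,"twist":0},{"dx":0,"dy":4,"dz":0,"twist":0},{"dx":0,"dy":4,"dz":0,"twist":0},{"dx":0,"dy":4,"dz":0,"twist":0},{"dx":0,"dy":4,"dz":0,"twist":0}]'

```text
t: 36.83
ee_pos: [498.7, -99.7, 233.7]
eef_rot: [[-0.995, -0.105, 0.001], [-0.105, 0.995, -0.0], [-0.001, -0.0, -1.0]]
wrist_force: [1.0, 0.8, -0.6]
opening: 85.2
grip_force: 0.0
```

Request:
carry_out --plan '[{"dx":0,"dy":4,"dz":0,"twist":0},{"dx":0,"dy":4,"dz":0,"twist":0},{"dx":0,"dy":4,"dz":0,"twist":0},{"dx":0,"dy":4,"dz":0,"twist":0},{"dx":0,"dy":4,"dz":0,"twist":0},{"dx":0,"dy":0,"dz":0,"twist":0}]'

```text
t: 37.33
ee_pos: [476.9, 103.5, 233.8]
eef_rot: [[-0.994, -0.111, 0.001], [-0.111, 0.994, 0.003], [-0.001, 0.003, -1.0]]
wrist_force: [-0.9, 0.1, -0.2]
opening: 85.4
grip_force: 0.0
```

```bash
python3 - <<'E'
from h import *
c=shot('top','top9.png')
p,m=region(c,(420,560,150,290),120,185);z=p[:,2]
b=p[z>164];print('bar',len(b),rect(b[:,:2]),'top',np.median(b[:,2]))
q=p[abs(z-133)<4];print('plate',rect(q[:,:2]),np.median(q[:,2]))
fin,m=region(c,(100,180,180,262),104,125);print('fin',len(fin),rect(fin[:,:2]))
go(546,352.5,200,.245)
s=shot('side','side9.png')
E
```

```text
bar 321 ([525.1, -338.8, 69.5, 15.4], np.float64(0.103)) top 170.57781995114192
plate ([525.3, -339.1, 120.8, 91.6], np.float64(0.107)) 133.08165204444782
fin 55 ([541.9, 368.7, 18.5, 14.2], np.float64(-1.326))
pos [477.6 100.7 233.7] yaw 1.682 q6 -1.63 F [ 0.3 -0.8  0.6] open 85.6 t 37.38
twist 1.437 dx 22.77 dy 12.75 dz 3.37
```

View pics/side9.png

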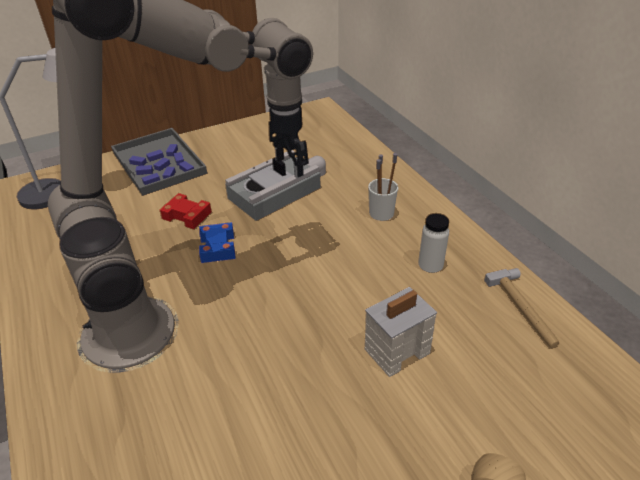

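The plate sits squarely on the full stack at (400,315). Now the gate.

Request:
carry_out --plan '[{"dx":0,"dy":0,"dz":0,"twist":0.12},{"dx":0,"dy":0,"dz":0,"twist":0.12},{"dx":0,"dy":0,"dz":0,"twist":0.12},{"dx":0,"dy":0,"dz":0,"twist":0.12},{"dx":0,"dy":0,"dz":0,"twist":0.12},{"dx":0,"dy":0,"dz":0,"twist":0.12},{"dx":0,"dy":0,"dz":0,"twist":0.12},{"dx":0,"dy":0,"dz":0,"twist":0.12},{"dx":0,"dy":0,"dz":0,"twist":0.12},{"dx":0,"dy":0,"dz":0,"twist":0.12}]'

```text
t: 38.27
ee_pos: [478.6, 95.6, 233.2]
eef_rot: [[-0.451, 0.893, 0.001], [0.893, 0.451, -0.0], [-0.001, 0.0, -1.0]]
wrist_force: [0.1, -0.2, 0.7]
opening: 85.4
grip_force: 0.0
```

Request:
carry_out --plan '[{"dx":0,"dy":0,"dz":0,"twist":0.12},{"dx":0,"dy":0,"dz":0,"twist":0.117},{"dx":3,"dy":1.8,"dz":0,"twist":0},{"dx":3,"dy":1.8,"dz":0,"twist":0},{"dx":3,"dy":1.8,"dz":0,"twist":0},{"dx":3,"dy":1.8,"dz":0,"twist":0},{"dx":3,"dy":1.8,"dz":0,"twist":0},{"dx":3,"dy":1.8,"dz":0,"twist":0},{"dx":3,"dy":1,"dz":0,"twist":0},{"dx":0,"dy":0,"dz":0,"twist":0}]'

```text
t: 39.1
ee_pos: [544.0, 332.7, 232.2]
eef_rot: [[-0.238, 0.971, 0.0], [0.971, 0.238, 0.002], [0.002, 0.001, -1.0]]
wrist_force: [-1.2, -1.2, -1.2]
opening: 85.5
grip_force: 0.0
```

```bash
python3 - <<'E'
from h import *
go(546,352.5,88,.245)
E
```

```text
pos [544.  332.7 232.2] yaw 0.241 q6 0.19 F [-1.2 -1.2 -1.2] open 85.5 t 39.1
twist -0.004 dx 1.87 dy 0.68 dz 14.42
```

Request:
carry_out --plan '[{"dx":1.8,"dy":0.6,"dz":0,"twist":-0.004},{"dx":0,"dy":0,"dz":3,"twist":0},{"dx":0,"dy":0,"dz":3,"twist":0},{"dx":0,"dy":0,"dz":3,"twist":0},{"dx":0,"dy":0,"dz":2.5,"twist":0},{"dx":0,"dy":0,"dz":2,"twist":0},{"dx":0,"dy":0,"dz":0.7,"twist":0},{"dx":0,"dy":0,"dz":0,"twist":0},{"dx":0,"dy":0,"dz":0,"twist":0}]'

```text
t: 39.85
ee_pos: [545.8, 347.5, 91.7]
eef_rot: [[-0.239, 0.971, 0.001], [0.971, 0.239, 0.0], [0.0, 0.001, -1.0]]
wrist_force: [-0.6, -0.1, -0.8]
opening: 85.5
grip_force: 0.0
```

```bash
python3 - <<'E'
from h import *
go(546,352.5,88,.245)
E
```

```text
pos [545.8 347.5  91.7] yaw 0.242 q6 0.21 F [-0.6 -0.1 -0.8] open 85.5 t 39.85
twist -0.003 dx 0.48 dy 0.14 dz 0.37
```

Request:
carry_out --plan '[{"dx":0.5,"dy":0.1,"dz":0.4,"twist":-0.003},{"dx":0,"dy":0,"dz":0,"twist":0},{"dx":0,"dy":0,"dz":0,"twist":0}]'

```text
t: 40.1
ee_pos: [544.8, 354.0, 87.8]
eef_rot: [[-0.244, 0.97, 0.002], [0.97, 0.244, 0.001], [0.0, 0.002, -1.0]]
wrist_force: [-1.1, 0.6, -0.1]
opening: 85.3
grip_force: 0.0
```

Request:
carry_out --plan '[{"dx":0,"dy":0,"dz":0,"twist":0},{"dx":0,"dy":0,"dz":0,"twist":0},{"dx":0,"dy":0,"dz":0,"twist":0},{"dx":0,"dy":0,"dz":0,"twist":0},{"dx":0,"dy":0,"dz":0,"twist":0},{"dx":0,"dy":0,"dz":0,"twist":0},{"dx":0,"dy":0,"dz":0,"twist":0},{"dx":0,"dy":0,"dz":0,"twist":0}]' --jaw 1

```text
t: 40.77
ee_pos: [546.5, 354.0, 87.3]
eef_rot: [[-0.243, 0.97, 0.005], [0.97, 0.243, 0.002], [0.001, 0.005, -1.0]]
wrist_force: [7.4, 1.9, -2.2]
opening: 12.6
grip_force: 59.5
```

Request:
carry_out --plan '[{"dx":0,"dy":0.5,"dz":0,"twist":0},{"dx":0,"dy":0.5,"dz":0,"twist":0},{"dx":0,"dy":0.5,"dz":0,"twist":0},{"dx":0,"dy":0.5,"dz":0,"twist":0},{"dx":0,"dy":0.5,"dz":0,"twist":0},{"dx":0,"dy":0.5,"dz":0,"twist":0},{"dx":0,"dy":0.5,"dz":0,"twist":0},{"dx":0,"dy":0.5,"dz":0,"twist":0},{"dx":0,"dy":0.5,"dz":0,"twist":0},{"dx":0,"dy":0.4,"dz":0,"twist":0}]'

```text
t: 41.6
ee_pos: [594.1, 365.7, 87.3]
eef_rot: [[-0.243, 0.97, 0.004], [0.97, 0.243, 0.001], [0.0, 0.004, -1.0]]
wrist_force: [5.9, 0.6, 2.2]
opening: 12.6
grip_force: 60.2
```

Request:
carry_out --plan '[{"dx":0,"dy":0,"dz":0,"twist":0},{"dx":0,"dy":0,"dz":0,"twist":0},{"dx":0,"dy":0,"dz":0,"twist":0},{"dx":0,"dy":0,"dz":0,"twist":0},{"dx":0,"dy":0,"dz":0,"twist":0},{"dx":0,"dy":0,"dz":0,"twist":0},{"dx":0,"dy":0,"dz":0,"twist":0}]' --jaw -1

```text
t: 42.18
ee_pos: [591.8, 365.4, 86.8]
eef_rot: [[-0.244, 0.97, -0.0], [0.97, 0.244, 0.0], [0.0, -0.0, -1.0]]
wrist_force: [0.4, -0.1, 0.6]
opening: 85.7
grip_force: 0.0
```

Request:
carry_out --plan '[{"dx":0,"dy":0,"dz":-2,"twist":0},{"dx":0,"dy":0,"dz":-3,"twist":0},{"dx":0,"dy":0,"dz":-4,"twist":0},{"dx":0,"dy":0,"dz":-4,"twist":0},{"dx":-3,"dy":-4,"dz":-1,"twist":0},{"dx":-3,"dy":-4,"dz":0,"twist":0},{"dx":-3,"dy":-4,"dz":0,"twist":0},{"dx":-3,"dy":-4,"dz":0,"twist":0},{"dx":-3,"dy":-4,"dz":0,"twist":0},{"dx":-3,"dy":0,"dz":0,"twist":0}]'

```text
t: 43.02
ee_pos: [461.9, 173.8, 224.5]
eef_rot: [[-0.245, 0.969, -0.006], [0.969, 0.245, -0.001], [0.001, -0.006, -1.0]]
wrist_force: [0.2, 1.3, 0.2]
opening: 85.4
grip_force: 0.0
```

Request:
carry_out --plan '[{"dx":-4,"dy":0,"dz":0,"twist":0},{"dx":-4,"dy":0,"dz":0,"twist":0},{"dx":-4,"dy":0,"dz":0,"twist":0},{"dx":0,"dy":0,"dz":0,"twist":0},{"dx":0,"dy":0,"dz":0,"twist":0}]'

```text
t: 43.43
ee_pos: [498.0, 56.9, 225.0]
eef_rot: [[-0.239, 0.971, 0.0], [0.971, 0.239, 0.0], [0.0, 0.0, -1.0]]
wrist_force: [0.1, -0.1, -0.3]
opening: 85.4
grip_force: 0.0
```

```bash
python3 - <<'E'
from h import *
c=shot('top','top10.png')
p,m=region(c,(420,560,150,290),120,185);z=p[:,2]
b=p[z>164];print('bar',len(b),rect(b[:,:2]))
q=p[abs(z-133)<4];print('plate',rect(q[:,:2]),np.median(q[:,2]))
fin,m=region(c,(100,180,150,262),104,125);print('fin',len(fin),rect(fin[:,:2]))
E
```

```text
bar 326 ([524.7, -338.9, 69.9, 16.0], np.float64(0.114))
plate ([525.1, -338.9, 120.4, 92.2], np.float64(0.105)) 133.07024188791013
fin 170 ([594.7, 364.1, 50.1, 13.9], np.float64(-1.326))
```

View pics/top10.png

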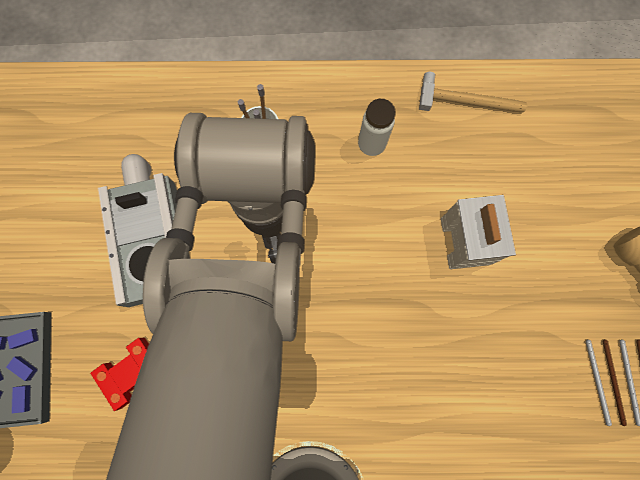

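The fin has travelled 99.8 mm and the port at (143,265) is fully open. The stack is square at (480,232), and the pot and jar have not moved. Handing in.

```bash
python3 -c "
from h import *
print(env.finish_job())"
```

```text
the job is handed in; nothing more can be done
None
```

The job is handed in, with no verdict returned: the gate is at its last stop (99.8 mm measured), both loose slabs and the pressing plate lie square on the pile to within about 2 mm, and the pot and jar were left where they stood.

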